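# Dock the sample vial and hold the probe in its neck

## Task

Stand the sample vial with the blue collar upright and fully home in the round socket of the aluminium dock, setting it down rather than dropping it, and let go of it. Then take the orange-handled probe out of its stand and lower its rod through the hole in the blue collar without ever touching the vial, until the black band on the rod is level with the collar's top. Finish while still holding the probe there, upright, still and centred in the hole, and leave everything else on the table where it is.

Things in the scene. Friction and masses are not known exactly. Their poses are not given: they have to be found in the camera images.
- vial: Clear glass sample vial, open top, standing upright; 80 mm tall, 70 g. Glass 38 mm across outside (foot 34 mm), 32 mm inside, inner floor 4 mm above the underside. Blue collar round the top 20 mm: 40 mm across, with a round hole 24 mm across. Origin: centre of underside; z up its axis. Two like vials, with white and orange collars, stand at least 95 mm off centre to centre, in places that change.
- vial_mouth (a point): Centre of the hole at the top face of the blue collar, 80 mm above the vial's underside; its z axis is the vial's axis.
- dock: Fixed aluminium block on the table, 90 x 90 mm, 30 mm high, with a round blind socket in the middle of its top: 42 mm across (2 mm of room all round the vial), 24 mm deep, 3 mm chamfer at its mouth. Origin: centre of its underside, on the table; z up. The docked vial stands out 56 mm above the block.
- dock_seat (a point): Centre of the flat floor of the dock's socket, 6 mm above the table; z is up. The docked vial's underside centre comes here.
- probe: Probe, 70 g: steel rod 8 mm across, 105 mm long, with a round orange handle on its upper end, 22 mm across, 55 mm tall (plus a 3 mm black cap). It starts hanging upright in its stand, the handle's underside resting on the stand's plate 125 mm above the table, the tip 20 mm above the table. Origin: centre of the rod's lower tip; z runs up to the handle.
- probe_grip (a point): On the probe's axis in the handle, 137 mm above the rod's tip, 32 mm above the handle's underside; a good height to grip.
- probe_band (a point): On the rod's axis at the middle of the black band (6 mm wide), 56 mm above the tip. With the band level with the collar's top the tip is 20 mm above the vial's inner floor.
- stand: Fixed probe stand: 90 x 90 mm base, four corner posts, blue top plate 90 x 90 x 8 mm with its upper face 125 mm above the table and a 15 mm through hole in the middle for the rod, which must rise 105 mm to come out. Origin: centre of its underside, on the table; z up.
- vial_white: Another vial of the same shape and size with a white collar; leave it. Origin: centre of the underside, z up.
- vial_orange: Another vial of the same shape and size with an orange collar; leave it. Origin: centre of the underside, z up.
- bottle_a: Clear glass bottle, 68 mm across, 125 mm tall, at the back right; leave it. Origin: centre of the underside.
- bottle_b: Amber glass bottle, 64 mm across, 120 mm tall, at the right; leave it. Origin: centre of the underside.
- jar: Small white jar with a green cap, 52 mm across, 50 mm tall, behind the dock; leave it. Origin: centre of the underside.
- mouse: Black computer mouse, about 90 mm long, 34 mm tall, near left; leave it. Origin: underside, under its hump.
- wrench: Small steel wrench, 140 mm long, lying flat in front of the dock; leave it. Origin: underside, mid-length.
Not all that is in view belongs to the job. Leave any pink, red or turquoise look-alike of the stand alone.

How it is judged:
By the outcome, as a careful person would: the job done as asked, in the order asked, and still so for the second after the job is handed in, while the arm keeps its last pose, push and grip.
It also fails if it takes over 64 s, if anything falls off the work surface, if the arm or the gripper's body presses on something with over 40 N, if the wrist force passes 120 N, or if a joint passes its speed limit or range.

## Robot

A 6-joint arm with a two-finger parallel gripper is mounted at the origin on the work surface. World frame = base frame: x ahead of the robot, y to its left, z up, the work surface at z = 0. Lengths are in mm, angles in rad, forces in N, time in s.
With the tool pointing down it reaches from about 325 to 900 mm from the base axis. Payload 6.1 kg.
Tool frame: the origin (TCP) lies at the very end of the fingers, on their centre line; the grasp point (between the pads) lies 19 mm behind it; z points along the fingers, y is the direction in which the jaws open and shut (so a half turn about z gives the same grasp; the last joint's range is limited). The gripper opens to 87 mm and grips with 3 to 60 N. Pads are 19 mm wide; open, the fingers measure 117 mm over their backs; the gripper's body (75 mm by 190 mm) begins 51 mm behind the grasp point.
Start: joints at [-1.386, 0.22, 1.526, -0, 1.395, -0.126], TCP at [191.131, -595.05, 222.538] pointing down, gripper open.
Joint ranges: [-2.98, 2.98], [-0.91, 2.08], [0.09, 2.57], [-1.24, 4.39], [0.2, 2.65], [-2.68, 2.68]. Speed limits (rad/s): [2.57, 2.57, 3.01, 3.14, 3.14, 3.14].

## Interface

Orientations are given as a unit quaternion [x, y, z, w].
In Python, from station import arm gives the robot as it stands. The module is installed in compiled form; this text tells all that it offers.
- The arm moves only by the tool jog_arm, never from a script. Its argument "motion" is a list of rows, each an object with "travel": the shift along the tool's x, y, z in m, a list of three; "twist": the turn about the tool's z in degrees. A call has 1 to 12 rows; each row shifts and turns the pose as measured when the row begins, along the tool's axes as they then stand; what a row does not reach is not made up. A row lasts 1/8 s, in which the tool goes at most 62.5 mm and 10.7 degrees, less where a joint would pass 70% of its speed; a pose out of reach is approached as far as the arm can. A call with a gripper value outside its range is refused whole. "claw" is the closure, from 0 (fully open) to 1 (shut), set as the call begins (left out, the last holds). The fingers move at their own pace and stop on an object; "squeeze" is the grip in N (left out, the last holds). Time passes only in rows, so rows that do not move let the fingers close. It gives the time, the measured TCP pose, the force and the opening at its end, in the units of the state.
- arm.get_obs(): the state, without advancing time (a new reading comes with each control period).
- arm.read_camera(name): name is "scene" or "top" or "wrist"; returns the picture (384x512x3 uint8, blue, green, red); there is no depth.
- arm.camera_model(name): a dict with "fx", "fy", "cx", "cy" (pixels), "eye" and "attitude" of the camera in the world. Camera axes: x right, y down, z forward; pixel columns grow to the right and rows downward; lengths in mm; the calibration is good to about 2 mm. A picture is of the moment at which its call begins: read the wrist's pose just before it. camera_model takes no time and is no camera call; for the wrist camera it gives the pose at the moment of the call.
- arm.finish_job(): hands the job in, once; it reports no verdict.
The state is a dict: "clock": time; "joint_positions": joint angles; "joint_velocities": joint speeds; "tau": joint torques, N m; "tcp_pos": TCP position; "ee_rot": TCP orientation; "ft_force": force on the tool from outside, world axes, zero at the start; "torque": the same for the moment, N m; "width": opening from 0.0 (shut) to 1.0 (fully open).
Only numpy, scipy, OpenCV 4.12 (cv2) and the standard library are available. Lean on these libraries where they do the work, as an engineer would, in place of code of your own. Each camera call takes 0.05 s, during which the arm holds its last target. There are 200 camera calls.

## Working session

There is one attempt and no reset: what is moved stays moved. The work goes in short steps, Python scripts to look and compute and a tool call to move; the robot and the scene stay as the last step left them, time stands still between calls to the robot, and variables do not carry over. Pictures are saved under pics/ and viewed, about 8 in all and at most 12, crops included, and the job is handed in when it is done.

Besides the shell and the picture viewer there is one more tool, called after ">>>" as name(argument=value, ...), one argument or row to a line, values as JSON. jog_arm: Moves the arm, as the interface text tells. Its arguments: {"type":"object","properties":{"motion":{"type":"array"},"claw":{"type":"number"},"squeeze":{"type":"number"}},"required":["motion"]}

```bash
mkdir -p pics; cat > h.py <<'E'
import numpy as np, cv2
from scipy.spatial.transform import Rotation as R
from station import arm
def rot(a):
    a=np.array(a,float)
    return a if a.shape==(3,3) else R.from_quat(a).as_matrix()
def ray(m,u,v):
    d=rot(m["attitude"])@np.array([(u-m["cx"])/m["fx"],(v-m["cy"])/m["fy"],1.]); return np.array(m["eye"],float),d
def onz(m,u,v,z):
    e,d=ray(m,u,v); return e+d*(z-e[2])/d[2]
def proj(m,p):
    c=rot(m["attitude"]).T@(np.array(p,float)-np.array(m["eye"],float)); return m["fx"]*c[0]/c[2]+m["cx"],m["fy"]*c[1]/c[2]+m["cy"]
E
python3 - <<'E'
from h import *
o=arm.get_obs(); print(o)
for n in("scene","top","wrist"):
    m=arm.camera_model(n); print(n,m)
    i=arm.read_camera(n); cv2.imwrite(f"pics/{n}0.png",i)
a=cv2.imread("pics/scene0.png");b=cv2.imread("pics/top0.png")
E
```

```text
{'clock': 0.0, 'joint_positions': array([-1.38609357e+00,  2.21254973e-01,  1.52760786e+00,  1.55468699e-05,
        1.39472773e+00, -1.26066861e-01]), 'joint_velocities': array([-7.90786869e-04,  3.65221387e-04,  7.18289951e-04,  1.91730927e-03,
       -8.02312946e-04,  3.02846326e-05]), 'tau': array([ 1.49868232e-03, -4.94621193e+01, -3.87374747e+01,  6.99164579e-02,
        5.74049936e-02, -1.54128179e-04]), 'tcp_pos': array([ 191.02393588, -594.42938926,  221.42112987]), 'ee_rot': array([ 9.87951770e-01,  1.54758851e-01, -2.16345010e-05, -9.98749771e-04]), 'ft_force': array([-0.11134347,  0.03157432, -0.17919322]), 'torque': array([0.00399633, 0.01056897, 0.04630121]), 'width': 1.0028824982937439}
scene {'fx': 375.47060060431323, 'fy': 375.47060060431323, 'cx': 256.417660156939, 'cy': 190.11359851299173, 'eye': array([1104.27110307,  343.95053169,  966.89461189]), 'attitude': array([ 0.4636241 ,  0.82216466, -0.29220934, -0.15398595])}
top {'fx': 442.6274628065855, 'fy': 442.6274628065855, 'cx': 251.2101814769822, 'cy': 189.09736813039294, 'eye': array([ 336.48529354,  -16.33608824, 1472.97814225]), 'attitude': array([ 0.70735046, -0.70259615,  0.05950449, -0.0497312 ])}
wrist {'fx': 289.19463630035364, 'fy': 289.19463630035364, 'cx': 260.4560147370928, 'cy': 198.67959373152235, 'eye': array([ 265.94139679, -569.62796353,  382.63513068]), 'attitude': array([ 0.79980035, -0.58317874, -0.08458887,  0.11430954])}
```

View pics/top0.png

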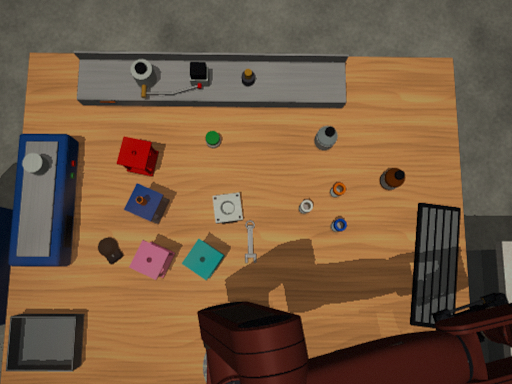

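View pics/scene0.png

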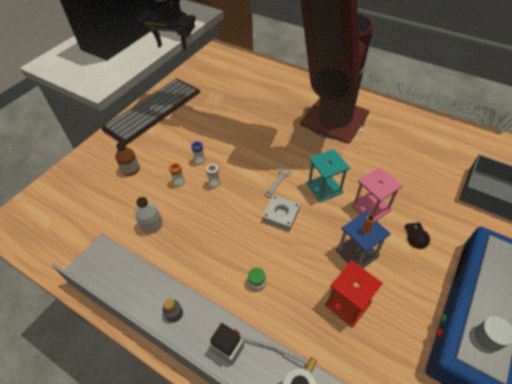

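Top view: blue-collar vial at about (340,225), white (307,205), orange (338,188); dock (228,208). Of the stands, the blue one at (146,203) carries the orange handle; red, pink and turquoise are empty look-alikes. I'll measure these and make one enlarged crop to confirm.

```bash
python3 - <<'E'
from h import *
T=cv2.imread("pics/top0.png");S=cv2.imread("pics/scene0.png")
mt,ms=arm.camera_model("top"),arm.camera_model("scene")
def blobs(I,lo,hi,box):
    h=cv2.cvtColor(I,cv2.COLOR_BGR2HSV);k=cv2.inRange(h,lo,hi);z=np.zeros_like(k);x0,y0,x1,y1=box;z[y0:y1,x0:x1]=k[y0:y1,x0:x1]
    n,l,s,c=cv2.connectedComponentsWithStats(z);return [(s[i].tolist(),c[i].round(1).tolist()) for i in range(1,n) if s[i][4]>8]
for n,I,lo,hi,b in[("bluecollar top",T,(105,120,60),(130,255,255),(320,205,360,245)),("bluecollar sc",S,(105,120,60),(130,255,255),(180,130,215,170)),
 ("plate top",T,(105,80,40),(130,255,255),(115,175,180,230)),("dock",T,(0,0,120),(180,50,255),(205,185,250,230)),("handle sc",S,(3,150,60),(14,255,255),(350,200,390,240)),("handle top",T,(3,160,60),(14,255,255),(130,190,160,215))]:
    print(n,blobs(I,lo,hi,b))
m=mt
for n,u,v,z in[("blue",340,225,80),("white",307,205,80),("orange",338.5,188,80),("dock",228,208,30),("stand",146,203,125),("pink",152,260,125),("teal",203,260,125),("red",138,155,125)]:
    print(n,onz(m,u,v,z).round(0))
c=lambda I,x,y,r,q:cv2.resize(I[y-r:y+r,x-r:x+r],(q,q),interpolation=cv2.INTER_CUBIC)
cv2.imwrite("pics/crop1.png",np.vstack([np.hstack([c(T,325,207,35,290),c(T,228,208,30,290)]),np.hstack([c(T,146,203,35,290),c(S,365,225,45,290)])]))
E
```

```text
bluecollar top [([334, 219, 13, 12, 78], [339.4, 224.6])]
bluecollar sc []
plate top [([125, 184, 38, 37, 730], [143.7, 201.8])]
dock [([213, 193, 30, 30, 684], [227.5, 207.4]), ([246, 226, 4, 4, 11], [248.0, 227.5])]
handle sc [([363, 216, 12, 16, 96], [368.1, 224.0])]
handle top [([136, 197, 11, 8, 49], [141.5, 200.6])]
blue [ 441. -316.   80.]
white [ 504. -212.   80.]
orange [ 559. -314.   80.]
dock [498.  40.  30.]
stand [501. 287. 125.]
pink [329. 262. 125.]
teal [330. 109. 125.]
red [651. 318. 125.]
```

View pics/crop1.png

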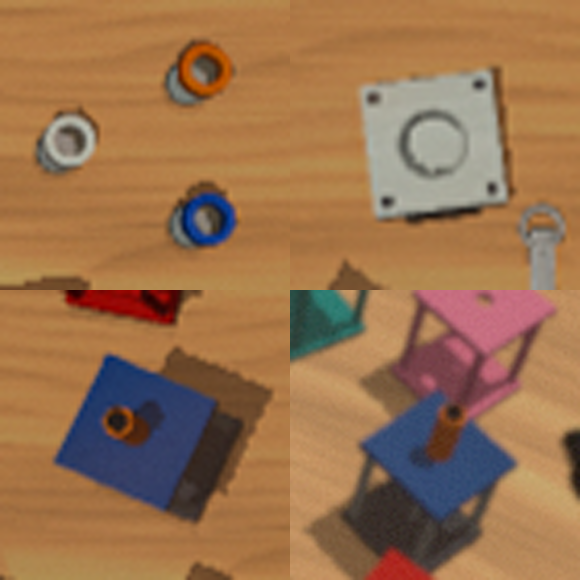

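Crop confirms it: blue collar (340,225) is the vial to take, and the only stand with the orange probe is the blue one; pink, red and teal are empty. I'm moving above the vial for a close look.

>>> jog_arm(
  motion=[
    {"travel": [0.032, -0.019, 0.003]},
    {"travel": [0.032, -0.019, 0.003]},
    {"travel": [0.032, -0.019, 0.003]},
    {"travel": [0.032, -0.019, 0.003]},
    {"travel": [0.032, -0.019, 0.003]},
    {"travel": [0.032, -0.019, 0.003]},
    {"travel": [0.032, -0.019, 0.003]},
    {"travel": [0.032, -0.019, 0.003]},
    {"travel": [0.032, -0.019, 0.003]},
    {"travel": [0.032, -0.019, 0.003]},
    {"travel": [0, 0, 0]},
    {"travel": [0, 0, 0]},
  ],
)

```text
invalid input at $.motion[0]: expected keys travel, twist
```

```bash
cat >> h.py <<'E'
def ell(I,lo,hi):
    h=cv2.cvtColor(I,cv2.COLOR_BGR2HSV);k=cv2.inRange(h,lo,hi)
    cs,_=cv2.findContours(k,cv2.RETR_EXTERNAL,cv2.CHAIN_APPROX_NONE);cs=sorted(cs,key=cv2.contourArea)[::-1]
    return [c for c in cs if cv2.contourArea(c)>80]
def totool(d): return rot(arm.get_obs()["ee_rot"]).T@np.array(d,float)
E
python3 - <<'E'
from h import *
o=arm.get_obs();m=arm.camera_model("wrist");I=arm.read_camera("wrist");cv2.imwrite("pics/w1.png",I)
print(o["clock"],o["tcp_pos"].round(1),o["joint_positions"].round(2),m["eye"].round(1),o["ft_force"].round(1))
print(proj(m,o["tcp_pos"]),proj(m,(441,-316,80)))
for c in ell(I,(105,120,50),(130,255,255)):print(cv2.boundingRect(c),cv2.contourArea(c))
E
```

```text
0.15 [ 191.  -594.6  221.7] [-1.39  0.22  1.53 -0.    1.39 -0.13] [ 265.9 -569.7  382.8] [ 1.  -0.  -0.6]
(np.float64(262.27718181139767), np.float64(248.40523017735921)) (np.float64(16.25499024249865), np.float64(-217.52766226088875))
```

View pics/w1.png

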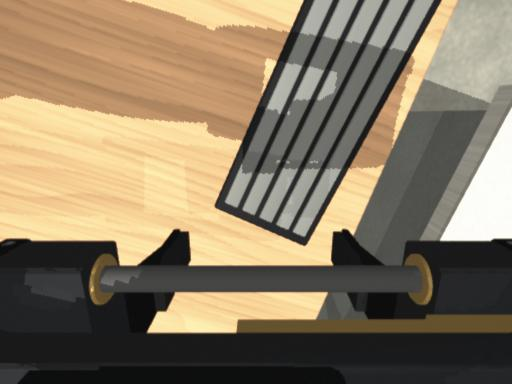

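The wrist view shows only the keyboard and the fingers (TCP at pixel 262,248), because the move was refused for lack of "twist". Retrying, and stopping 40 mm short so that the vial stays in view.

>>> jog_arm(
  motion=[
    {"travel": [0.028, -0.019, 0.003], "twist": 0},
    {"travel": [0.028, -0.019, 0.003], "twist": 0},
    {"travel": [0.028, -0.019, 0.003], "twist": 0},
    {"travel": [0.028, -0.019, 0.003], "twist": 0},
    {"travel": [0.028, -0.019, 0.003], "twist": 0},
    {"travel": [0.028, -0.019, 0.003], "twist": 0},
    {"travel": [0.028, -0.019, 0.003], "twist": 0},
    {"travel": [0.028, -0.019, 0.003], "twist": 0},
    {"travel": [0.028, -0.019, 0.003], "twist": 0},
    {"travel": [0.028, -0.019, 0.003], "twist": 0},
    {"travel": [0, 0, 0], "twist": 0},
    {"travel": [0, 0, 0], "twist": 0},
  ],
)

```text
clock: 1.7
tcp_pos: [404.4, -319.4, 189.0]
ee_rot: [0.988, 0.154, -0.001, -0.002]
ft_force: [-0.7, -0.4, 0.9]
width: 1.0
```

```bash
python3 - <<'E'
from h import *
o=arm.get_obs();m=arm.camera_model("wrist");I=arm.read_camera("wrist");cv2.imwrite("pics/w1.png",I)
print(o["clock"],o["tcp_pos"].round(1),o["joint_positions"].round(2),m["eye"].round(1),o["ft_force"].round(1))
print(proj(m,o["tcp_pos"]),proj(m,(441,-316,80)))
for c in ell(I,(105,120,50),(130,255,255)):print(cv2.boundingRect(c),cv2.contourArea(c))
E
```

```text
1.7 [ 404.4 -319.4  189. ] [-0.82 -0.01  1.84  0.    1.32  0.44] [ 479.5 -294.8  350.1] [-0.7 -0.4  0.9]
(np.float64(262.30561815936807), np.float64(248.3968337504735)) (np.float64(270.5871698263207), np.float64(161.5537994932093))
(250, 134, 41, 42) 1271.0
```

View pics/w1.png

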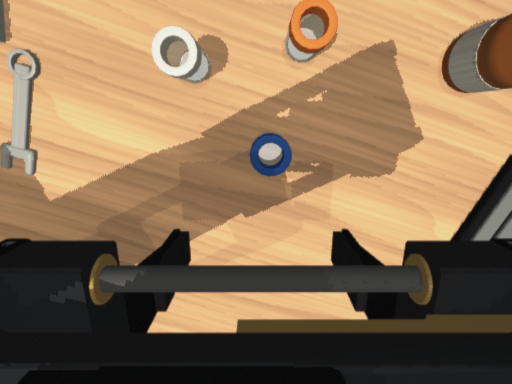

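Close view: blue collar at (270,155), white at (177,52), orange at (313,25), all clear of the finger paths.

```bash
python3 - <<'E'
from h import *
m=arm.camera_model("wrist");I=cv2.imread("pics/w1.png");o=arm.get_obs()
c=ell(I,(105,120,50),(130,255,255))[0]
e=cv2.fitEllipse(cv2.convexHull(c));p=onz(m,*e[0],80)
print(e,p, totool(p-o["tcp_pos"]), totool([0,0,-1]))
E
```

```text
((270.1600341796875, 154.47381591796875), (40.399742126464844, 41.33927536010742), 176.06138610839844) [ 447.08737906 -313.60822397   80.        ] [ 42.6155045    7.90533758 108.93751196] [4.07859417e-04 3.92864285e-03 9.99992200e-01]
```

>>> jog_arm(
  motion=[
    {"travel": [0.014, 0.003, 0.005], "twist": 0},
    {"travel": [0.014, 0.003, 0.005], "twist": 0},
    {"travel": [0.015, 0.002, 0.005], "twist": 0},
    {"travel": [0, 0, 0.0], "twist": 0},
  ],
)

```text
clock: 2.25
tcp_pos: [450.0, -315.6, 172.6]
ee_rot: [0.988, 0.152, -0.0, -0.002]
ft_force: [-0.0, 0.4, 0.4]
width: 0.998
```

```bash
python3 - <<'E'
from h import *
o=arm.get_obs();print(o["tcp_pos"]);p=np.array([447.1,-313.6,51]);print(totool(p-o["tcp_pos"]))
m=arm.camera_model("wrist");I=arm.read_camera("wrist")
for c in ell(I,(105,120,30),(130,255,255)):
    e=cv2.fitEllipse(cv2.convexHull(c));print(cv2.boundingRect(c),e,onz(m,*e[0],80))
E
```

```text
[ 449.99417764 -315.56163646  172.59820889]
[ -2.12913988  -2.28943401 121.60828073]
(239, 183, 41, 42) ((259.2204284667969, 203.62472534179688), (40.96665573120117, 42.38878631591797), 1.9735537767410278) [ 448.94008781 -313.14830605   80.        ]
```

>>> jog_arm(
  motion=[
    {"travel": [-0.001, -0.002, 0.02], "twist": 0},
    {"travel": [0, 0, 0.025], "twist": 0},
    {"travel": [0, 0, 0.025], "twist": 0},
    {"travel": [0, 0, 0.025], "twist": 0},
    {"travel": [0, 0, 0.015], "twist": 0},
    {"travel": [0, 0, 0.005], "twist": 0},
    {"travel": [0, 0, 0], "twist": 0},
  ],
)

```text
clock: 3.18
tcp_pos: [448.4, -315.3, 56.8]
ee_rot: [0.988, 0.152, 0.0, -0.0]
ft_force: [0.2, 0.4, -0.2]
width: 0.997
```

```bash
python3 - <<'E'
from h import *
o=arm.get_obs();print(o["tcp_pos"]);p=np.array([448.5,-313.3,51]);print(totool(p-o["tcp_pos"]))
E
```

```text
[ 448.37544811 -315.33334235   56.79123705]
[ 0.73071333 -1.90093507  5.79145273]
```

>>> jog_arm(
  motion=[
    {"travel": [0.001, -0.002, 0.006], "twist": 0},
    {"travel": [0, 0, 0], "twist": 0},
  ],
)

```text
clock: 3.42
tcp_pos: [449.6, -313.8, 52.0]
ee_rot: [0.988, 0.152, 0.001, 0.001]
ft_force: [-0.4, 0.8, -0.0]
width: 0.997
```

>>> jog_arm(
  motion=[
    {"travel": [0, 0, 0], "twist": 0},
    {"travel": [0, 0, 0], "twist": 0},
    {"travel": [0, 0, 0], "twist": 0},
    {"travel": [0, 0, 0], "twist": 0},
    {"travel": [0, 0, 0], "twist": 0},
    {"travel": [0, 0, 0], "twist": 0},
    {"travel": [0, 0, 0], "twist": 0},
  ],
  claw=1,
  squeeze=15,
)

```text
clock: 4.3
tcp_pos: [450.3, -314.4, 53.2]
ee_rot: [0.988, 0.152, 0.001, 0.002]
ft_force: [-0.8, 1.1, -0.1]
width: 0.446
```

>>> jog_arm(
  motion=[
    {"travel": [0, 0, -0.01], "twist": 0},
    {"travel": [0, 0, -0.025], "twist": 0},
    {"travel": [0, 0, -0.04], "twist": 0},
    {"travel": [0, 0, -0.025], "twist": 0},
    {"travel": [0, 0, -0.01], "twist": 0},
    {"travel": [0, 0, 0], "twist": 0},
  ],
)

```text
clock: 5.05
tcp_pos: [449.3, -313.5, 167.5]
ee_rot: [0.988, 0.152, 0.001, 0.001]
ft_force: [0.1, -0.0, -0.0]
width: 0.45
```

>>> jog_arm(
  motion=[
    {"travel": [0.005, -0.018, 0], "twist": 0},
    {"travel": [0.01, -0.036, 0], "twist": 0},
    {"travel": [0.01, -0.036, 0], "twist": 0},
    {"travel": [0.01, -0.036, 0], "twist": 0},
    {"travel": [0.01, -0.036, 0], "twist": 0},
    {"travel": [0.01, -0.036, 0], "twist": 0},
    {"travel": [0.01, -0.036, 0], "twist": 0},
    {"travel": [0.01, -0.036, 0], "twist": 0},
    {"travel": [0.01, -0.036, 0], "twist": 0},
    {"travel": [0.005, -0.018, 0], "twist": 0},
    {"travel": [0, 0, 0], "twist": 0},
    {"travel": [0, 0, 0], "twist": 0},
  ],
)

```text
clock: 6.55
tcp_pos: [422.4, 45.5, 152.2]
ee_rot: [0.988, 0.154, -0.011, -0.007]
ft_force: [0.5, -0.5, -0.2]
width: 0.447
```

```bash
python3 - <<'E'
from h import *
o=arm.get_obs();m=arm.camera_model("wrist");I=arm.read_camera("wrist");cv2.imwrite("pics/w2.png",I)
print(o["clock"],o["tcp_pos"].round(1),o["width"],o["ft_force"],o["joint_positions"].round(2),proj(m,(498,40,30)),proj(m,(498,40,6)))
E
```

```text
6.55 [422.4  45.5 152.2] 0.4467693959592317 [ 0.53706811 -0.49417629 -0.1912772 ] [-0.09 -0.19  2.08  0.01  1.28  1.17] (np.float64(293.9875067961166), np.float64(120.70117031150369)) (np.float64(291.8112686536728), np.float64(119.68561912918416))
```

View pics/w2.png

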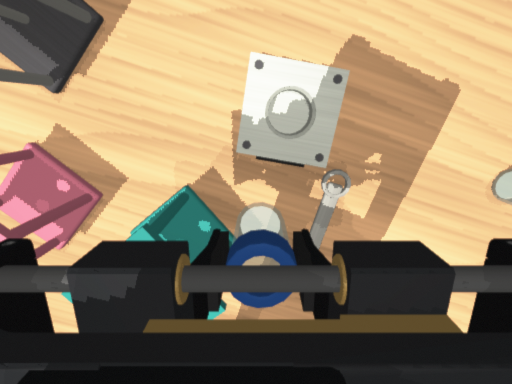

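Wrist view: dock socket centred at about (290,111), with screw holes at (259,64), (338,79), (246,145) and (319,157). The vial is held straight between the fingers, collar at (262,268). The fast move left about 1.5° of tool tilt, so I'll see how it behaves.

```bash
python3 - <<'E'
from h import *
m=arm.camera_model("wrist");I=cv2.imread("pics/w2.png");o=arm.get_obs()
g=cv2.cvtColor(I,cv2.COLOR_BGR2GRAY)
P=[onz(m,u,v,30)[:2] for u,v in[(259,64),(338,79),(246,145),(319,157)]];print(np.round(P,1),np.mean(P,0))
print(onz(m,290,110.5,30))
T=cv2.imread("pics/top0.png");mt=arm.camera_model("top")
print([onz(mt,u,v,30).round(1) for u,v in[(227.8,207.6),(227.5,207.5)]])
print("toolz",rot(o["ee_rot"])[:,2],o["ee_rot"],o["tcp_pos"],m["eye"])
c=sorted(ell(I,(105,120,30),(130,255,255)),key=cv2.contourArea)[-1];print(cv2.boundingRect(c),cv2.fitEllipse(cv2.convexHull(c)))
E
```

```text
[[534.5  85.9]
 [544.1  14.4]
 [462.5  76.3]
 [473.2   5.2]] [503.59031803  45.42539956]
[505.48480779  46.43349284  30.        ]
[array([499.6,  40.6,  30. ]), array([499.9,  41.6,  30. ])]
toolz [-0.02411638  0.01142165 -0.99964391] [ 0.98805993  0.15349113 -0.01103962 -0.00749479] [422.36073478  45.3342894  152.15794904] [501.18525926  68.45828332 311.65626999]
(226, 230, 71, 36) ((260.83837890625, 262.020263671875), (63.58531188964844, 69.13153076171875), 95.01131439208984)
```

>>> jog_arm(
  motion=[
    {"travel": [0.01, 0, -0.01], "twist": 0},
    {"travel": [0.01, 0, -0.01], "twist": 0},
    {"travel": [0.01, 0, 0], "twist": 0},
    {"travel": [0, 0, 0], "twist": 0},
  ],
)

```text
clock: 7.1
tcp_pos: [454.9, 53.0, 173.6]
ee_rot: [0.988, 0.152, -0.01, -0.007]
ft_force: [0.0, 0.9, -1.2]
width: 0.445
```

```bash
python3 - <<'E'
from h import *
o=arm.get_obs();print("toolz",rot(o["ee_rot"])[:,2],o["ee_rot"],o["tcp_pos"],o["ft_force"])
E
```

```text
toolz [-0.02211363  0.01120958 -0.99969262] [ 0.98833887  0.15176489 -0.01007882 -0.00721858] [454.87363866  52.95860029 173.63714839] [ 0.02711962  0.91405296 -1.19915115]
```

>>> jog_arm(
  motion=[
    {"travel": [0.032, 0.01, 0], "twist": 0},
    {"travel": [0.032, 0.01, 0], "twist": 0},
    {"travel": [0.032, 0.01, 0], "twist": 0},
    {"travel": [0, 0, 0], "twist": 0},
  ],
)

```text
clock: 7.6
tcp_pos: [557.4, 53.1, 169.6]
ee_rot: [0.988, 0.152, -0.012, -0.007]
ft_force: [-1.5, -0.3, -0.8]
width: 0.445
```

```bash
cat >> h.py <<'E'
def st():
    o=arm.get_obs();print(o["clock"],"tcp",o["tcp_pos"].round(1),"tz",rot(o["ee_rot"])[:2,2].round(4),"q",o["joint_positions"].round(3),"w",round(o["width"],3),"f",o["ft_force"].round(1));return o
E
python3 -c "from h import *;st()"
```

```text
7.6 tcp [557.4  53.1 169.6] tz [-0.0253  0.0111] q [-0.052  0.129  1.732  0.01   1.306  1.211] w 0.445 f [-1.5 -0.3 -0.8]
```

>>> jog_arm(
  motion=[
    {"travel": [-0.01, -0.003, 0], "twist": 0},
    {"travel": [-0.01, -0.003, 0], "twist": 0},
    {"travel": [-0.01, -0.003, 0], "twist": 0},
    {"travel": [0, 0, 0], "twist": 0},
  ],
)

```text
clock: 8.1
tcp_pos: [520.5, 52.8, 169.6]
ee_rot: [0.988, 0.152, -0.013, -0.008]
ft_force: [-0.3, 0.3, -0.3]
width: 0.448
```

```bash
python3 -c "from h import *;st()"
```

```text
8.1 tcp [520.5  52.8 169.6] tz [-0.0287  0.0111] q [-0.056  0.044  1.823  0.01   1.303  1.207] w 0.448 f [-0.3  0.3 -0.3]
```

>>> jog_arm(
  motion=[
    {"travel": [0, 0, -0.03], "twist": 0},
    {"travel": [0, 0, -0.03], "twist": 0},
    {"travel": [0, 0, -0.03], "twist": 0},
    {"travel": [0, 0, 0], "twist": 0},
  ],
)

```text
clock: 8.6
tcp_pos: [522.1, 51.8, 262.8]
ee_rot: [0.988, 0.152, -0.012, -0.007]
ft_force: [0.2, -0.3, -0.6]
width: 0.446
```

```bash
python3 -c "from h import *;st()"
```

```text
8.6 tcp [522.1  51.8 262.8] tz [-0.0267  0.011 ] q [-0.058 -0.024  1.714  0.009  1.479  1.207] w 0.446 f [ 0.2 -0.3 -0.6]
```

>>> jog_arm(
  motion=[
    {"travel": [0, 0, 0.015], "twist": 0},
    {"travel": [0, 0, 0.015], "twist": 0},
    {"travel": [0, 0, 0.015], "twist": 0},
    {"travel": [0, 0, 0.015], "twist": 0},
    {"travel": [0, 0, 0.015], "twist": 0},
    {"travel": [0, 0, 0.015], "twist": 0},
    {"travel": [0, 0, 0], "twist": 0},
  ],
)

```text
clock: 9.48
tcp_pos: [514.7, 53.1, 159.3]
ee_rot: [0.988, 0.152, -0.018, -0.009]
ft_force: [-1.0, -0.1, -0.7]
width: 0.445
```

```bash
python3 -c "from h import *;st()"
```

```text
9.475 tcp [514.7  53.1 159.3] tz [-0.0378  0.0116] q [-0.056  0.049  1.839  0.01   1.292  1.207] w 0.445 f [-1.  -0.1 -0.7]
```

>>> jog_arm(
  motion=[
    {"travel": [0, 0, -0.015], "twist": 0},
    {"travel": [0, 0, -0.015], "twist": 0},
    {"travel": [0, 0, -0.015], "twist": 0},
    {"travel": [0, 0, -0.015], "twist": 0},
    {"travel": [0, 0, -0.015], "twist": 0},
    {"travel": [0, 0, -0.015], "twist": 0},
    {"travel": [0, 0, 0], "twist": 0},
  ],
)

```text
clock: 10.35
tcp_pos: [521.0, 51.9, 261.0]
ee_rot: [0.988, 0.152, -0.013, -0.008]
ft_force: [-1.1, -0.7, -1.5]
width: 0.446
```

```bash
python3 -c "from h import *;st()"
```

```text
10.35 tcp [521.   51.9 261. ] tz [-0.0283  0.0111] q [-0.058 -0.025  1.718  0.009  1.477  1.207] w 0.446 f [-1.1 -0.7 -1.5]
```

>>> jog_arm(
  motion=[
    {"travel": [0, 0, 0.03], "twist": 0},
    {"travel": [0, 0, 0.03], "twist": 0},
    {"travel": [0, 0, 0.03], "twist": 0},
    {"travel": [0, 0, 0], "twist": 0},
  ],
)

```text
clock: 10.85
tcp_pos: [517.4, 52.9, 167.5]
ee_rot: [0.988, 0.152, -0.014, -0.008]
ft_force: [-0.0, 0.2, 0.1]
width: 0.448
```

```bash
python3 -c "from h import *;st()"
```

```text
10.85 tcp [517.4  52.9 167.5] tz [-0.0304  0.0112] q [-0.056  0.041  1.831  0.01   1.301  1.207] w 0.448 f [-0.   0.2  0.1]
```

>>> jog_arm(
  motion=[
    {"travel": [0.003, 0.016, -0.011], "twist": 0},
    {"travel": [0.003, 0.016, -0.011], "twist": 0},
    {"travel": [0.003, 0.016, -0.011], "twist": 0},
    {"travel": [0.003, 0.016, -0.011], "twist": 0},
    {"travel": [0.003, 0.016, -0.011], "twist": 0},
    {"travel": [0.003, 0.016, -0.011], "twist": 0},
    {"travel": [0.003, 0.016, -0.011], "twist": 0},
    {"travel": [0.003, 0.016, -0.011], "twist": 0},
    {"travel": [0.003, 0.016, -0.011], "twist": 0},
    {"travel": [0.003, 0.016, -0.011], "twist": 0},
    {"travel": [0, 0, 0], "twist": 0},
  ],
)

```text
clock: 12.22
tcp_pos: [607.2, -107.8, 292.6]
ee_rot: [0.989, 0.149, -0.006, -0.004]
ft_force: [-0.5, 0.1, -0.6]
width: 0.443
```

```bash
python3 -c "from h import *;st()"
```

```text
12.225 tcp [ 607.2 -107.8  292.6] tz [-0.0137  0.0065] q [-0.305  0.177  1.446  0.002  1.533  0.966] w 0.443 f [-0.5  0.1 -0.6]
```

>>> jog_arm(
  motion=[
    {"travel": [-0.008, -0.042, 0.03], "twist": 0},
    {"travel": [-0.01, -0.053, 0.037], "twist": 0},
    {"travel": [-0.01, -0.053, 0.037], "twist": 0},
    {"travel": [0, 0, 0], "twist": 0},
  ],
)

```text
clock: 12.72
tcp_pos: [533.7, 26.2, 188.7]
ee_rot: [0.989, 0.148, -0.006, -0.005]
ft_force: [-0.2, -0.8, -0.7]
width: 0.448
```

```bash
python3 -c "from h import *;st()"
```

```text
12.725 tcp [533.7  26.2 188.7] tz [-0.0141  0.0072] q [-0.102  0.042  1.788  0.006  1.326  1.17 ] w 0.448 f [-0.2 -0.8 -0.7]
```

>>> jog_arm(
  motion=[
    {"travel": [0.002, 0.018, -0.01], "twist": 0},
    {"travel": [0.002, 0.018, -0.01], "twist": 0},
    {"travel": [0.002, 0.018, -0.01], "twist": 0},
    {"travel": [0.002, 0.018, -0.01], "twist": 0},
    {"travel": [0.002, 0.018, -0.01], "twist": 0},
    {"travel": [0.002, 0.018, -0.01], "twist": 0},
    {"travel": [0.002, 0.018, -0.01], "twist": 0},
    {"travel": [0.002, 0.018, -0.01], "twist": 0},
    {"travel": [0.002, 0.018, -0.01], "twist": 0},
    {"travel": [0.002, 0.018, -0.01], "twist": 0},
    {"travel": [0, 0, 0], "twist": 0},
  ],
)

```text
clock: 14.1
tcp_pos: [617.8, -170.7, 307.6]
ee_rot: [0.99, 0.139, 0.004, 0.002]
ft_force: [-0.3, 0.0, -0.6]
width: 0.446
```

```bash
python3 -c "from h import *;st()"
```

```text
14.1 tcp [ 617.8 -170.7  307.6] tz [ 0.008  -0.0025] q [-3.930e-01  2.120e-01  1.378e+00  1.000e-03  1.543e+00  8.990e-01] w 0.446 f [-0.3  0.  -0.6]
```

>>> jog_arm(
  motion=[
    {"travel": [-0.014, -0.052, 0.03], "twist": 0},
    {"travel": [-0.014, -0.052, 0.03], "twist": 0},
    {"travel": [-0.014, -0.052, 0.03], "twist": 0},
    {"travel": [0, 0, 0], "twist": 0},
  ],
)

```text
clock: 14.6
tcp_pos: [532.8, -32.3, 213.3]
ee_rot: [0.991, 0.136, 0.004, 0.001]
ft_force: [0.6, 0.4, -1.1]
width: 0.448
```

```bash
python3 -c "from h import *;st()"
```

```text
14.6 tcp [532.8 -32.3 213.3] tz [ 0.0077 -0.0019] q [-0.208  0.002  1.781 -0.     1.35   1.09 ] w 0.448 f [ 0.6  0.4 -1.1]
```

>>> jog_arm(
  motion=[
    {"travel": [-0.02, -0.027, 0.018], "twist": 0},
    {"travel": [-0.02, -0.027, 0.018], "twist": 0},
    {"travel": [-0.02, -0.027, 0.018], "twist": 0},
    {"travel": [0, 0, 0], "twist": 0},
    {"travel": [0, 0, 0], "twist": 0},
  ],
)

```text
clock: 15.22
tcp_pos: [457.5, 27.3, 162.6]
ee_rot: [0.991, 0.134, 0.009, 0.003]
ft_force: [0.3, 0.1, -0.6]
width: 0.446
```

```bash
python3 - <<'E'
from h import *
o=st();m=arm.camera_model("wrist");I=arm.read_camera("wrist");cv2.imwrite("pics/w3.png",I)
print(proj(m,(504,45,30)))
cv2.imwrite("pics/w3c.png",np.hstack([cv2.resize(I[30:180,170:370],(800,600),interpolation=cv2.INTER_CUBIC)]))
E
```

```text
15.225 tcp [457.5  27.3 162.6] tz [ 0.0189 -0.0043] q [-1.110e-01 -1.520e-01  2.024e+00 -2.000e-03  1.250e+00  1.191e+00] w 0.446 f [ 0.3  0.1 -0.6]
(np.float64(255.84466670217472), np.float64(146.51658572410915))
```

View pics/w3.png

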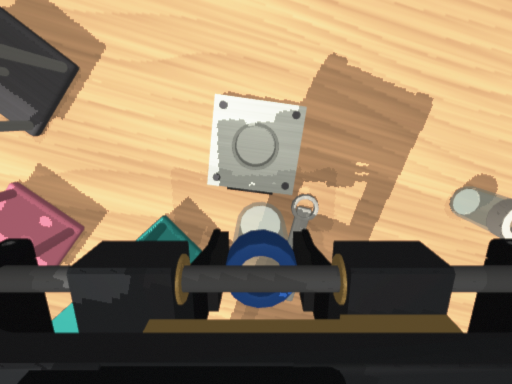

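Wrist view with less tilt: dock screw holes at (223,105), (296,115), (216,177), (285,186), socket rim centre at (256,145). That agrees with the earlier (504,45) estimate, projected to (256,146). The held collar is at (262,268).

```bash
python3 - <<'E'
from h import *
o=arm.get_obs();m=arm.camera_model("wrist");Rt=rot(o["ee_rot"]);I=cv2.imread("pics/w3.png")
print(np.mean([onz(m,u,v,30)[:2] for u,v in[(223,105),(296,115),(216,177),(285,186)]],0),onz(m,256,145,30)[:2])
h=cv2.cvtColor(I,cv2.COLOR_BGR2HSV)
def tl(u,v,z):
    e,d=ray(m,u,v);e=Rt.T@(e-o["tcp_pos"]);d=Rt.T@d;return e+d*(z-e[2])/d[2]
for u in(255,260,265):
    col=np.where(cv2.inRange(h[:,u:u+1],(105,120,30),(130,255,255))[:,0])[0];print(u,col.min(),col.max(),[x for x in np.split(col,np.where(np.diff(col)>1)[0]+1)][0][[0,-1]])
    for z in(-30,-10):print(z,tl(u,col.min(),z))
G=cv2.cvtColor(I,cv2.COLOR_BGR2GRAY)
print(h[198:250:2,261].tolist())
E
```

```text
[503.1721449   45.67194734] [505.2792465   45.24554207]
255 231 306 [231 255]
-30 [ 23.95729128  -3.83479576 -30.        ]
-10 [ 15.57407387  -4.24920634 -10.        ]
260 231 306 [231 255]
-30 [ 23.95678131  -1.39274103 -30.        ]
-10 [ 15.57348608  -1.43453263 -10.        ]
265 231 306 [231 255]
-30 [ 23.95627134   1.04929027 -30.        ]
-10 [ 15.5728983    1.38011407 -10.        ]
[[16, 109, 235], [16, 109, 232], [16, 81, 179], [16, 68, 165], [25, 23, 204], [28, 18, 215], [28, 19, 216], [28, 21, 217], [30, 20, 217], [32, 20, 217], [32, 21, 217], [30, 20, 216], [41, 17, 205], [41, 18, 204], [42, 16, 204], [44, 14, 196], [109, 118, 91], [109, 187, 79], [109, 185, 80], [109, 187, 79], [108, 187, 79], [108, 191, 80], [109, 188, 84], [109, 177, 115], [109, 179, 117], [108, 186, 114]]
```

```bash
python3 - <<'E'
from h import *
o=arm.get_obs();m=arm.camera_model("wrist");Rt=rot(o["ee_rot"]);I=cv2.imread("pics/w3.png")
h=cv2.cvtColor(I,cv2.COLOR_BGR2HSV);print([(r,h[r,257:264,2].tolist(),h[r,260].tolist()) for r in list(range(240,268,2))+list(range(288,312,2))])
def tl(u,v,z):
    e,d=ray(m,u,v);e=Rt.T@(e-o["tcp_pos"]);d=Rt.T@d;return (e+d*(z-e[2])/d[2])[0].round(1)
for v,z in[(231,-8),(245,-28),(255,-28),(306,-28),(204,52)]:print(v,z,tl(261,v,z))
for u in(205,227,297,330):print(u)
E
```

```text
[(240, [80, 80, 79, 80, 80, 80, 81], [109, 188, 80]), (242, [82, 83, 83, 84, 84, 85, 87], [109, 191, 84]), (244, [108, 112, 112, 114, 115, 115, 116], [108, 179, 114]), (246, [118, 118, 118, 116, 117, 117, 116], [108, 182, 116]), (248, [115, 114, 114, 115, 114, 115, 115], [109, 184, 115]), (250, [113, 114, 114, 114, 113, 113, 114], [109, 186, 114]), (252, [113, 113, 112, 113, 112, 113, 112], [109, 187, 113]), (254, [111, 112, 112, 112, 111, 111, 110], [108, 189, 112]), (256, [116, 123, 121, 118, 118, 116, 109], [14, 28, 118]), (258, [164, 160, 133, 128, 130, 131, 131], [19, 54, 128]), (260, [138, 132, 131, 130, 130, 129, 129], [19, 57, 130]), (262, [132, 132, 131, 132, 132, 131, 132], [18, 58, 132]), (264, [131, 130, 130, 129, 129, 128, 128], [18, 57, 129]), (266, [54, 55, 55, 54, 54, 53, 53], [15, 19, 54]), (288, [63, 63, 62, 63, 63, 63, 63], [30, 8, 63]), (290, [61, 60, 61, 61, 61, 60, 61], [15, 8, 61]), (292, [68, 69, 68, 69, 68, 68, 68], [110, 115, 69]), (294, [81, 80, 80, 80, 80, 80, 80], [109, 188, 80]), (296, [97, 90, 89, 90, 90, 95, 96], [109, 187, 90]), (298, [116, 116, 115, 116, 115, 116, 115], [109, 180, 116]), (300, [112, 113, 113, 113, 112, 112, 113], [109, 185, 113]), (302, [112, 112, 112, 112, 112, 113, 112], [109, 189, 112]), (304, [112, 111, 111, 112, 112, 111, 111], [109, 187, 112]), (306, [110, 111, 111, 110, 110, 109, 108], [109, 181, 110]), (308, [132, 133, 147, 149, 150, 152, 152], [12, 92, 149]), (310, [155, 159, 172, 174, 172, 171, 170], [14, 114, 174])]
231 -8 14.7
245 -28 15.5
255 -28 10.0
306 -28 -20.4
204 52 12.0
205
227
297
330
```

```bash
python3 - <<'E'
import cv2
I=cv2.imread("pics/w3.png");cv2.imwrite("pics/c3.png",cv2.resize(I[190:315,190:340],(720,600),interpolation=cv2.INTER_CUBIC))
E
```

View pics/c3.png

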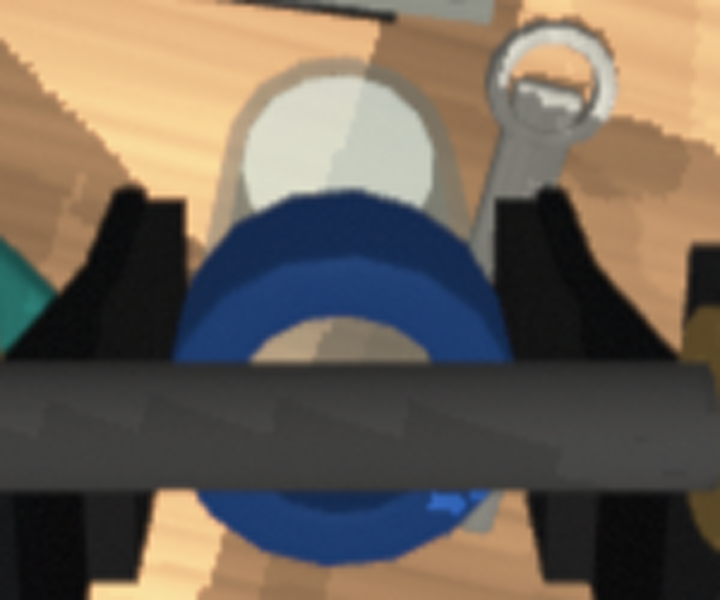

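The crop shows the vial straight in the jaws, about 3 mm behind the finger centre line along tool x. I'm moving over the socket; a slow descent should also remove the remaining forward tilt.

>>> jog_arm(
  motion=[
    {"travel": [0.026, -0.003, 0], "twist": 0},
    {"travel": [0.026, -0.003, 0], "twist": 0},
    {"travel": [0, 0, 0], "twist": 0},
  ],
)

```text
clock: 15.65
tcp_pos: [511.6, 44.6, 166.6]
ee_rot: [0.991, 0.132, 0.012, 0.004]
ft_force: [0.3, -0.1, -0.5]
width: 0.447
```

```bash
python3 -c "from h import *;st()"
```

```text
15.65 tcp [511.6  44.6 166.6] tz [ 0.0243 -0.0052] q [-0.064 -0.019  1.893 -0.004  1.243  1.242] w 0.447 f [ 0.3 -0.1 -0.5]
```

>>> jog_arm(
  motion=[
    {"travel": [0, 0, 0.01], "twist": 0},
    {"travel": [0, 0, 0.01], "twist": 0},
    {"travel": [0, 0, 0.01], "twist": 0},
    {"travel": [0, 0, 0.01], "twist": 0},
    {"travel": [0, 0, 0.01], "twist": 0},
    {"travel": [0, 0, 0], "twist": 0},
  ],
)

```text
clock: 16.4
tcp_pos: [511.1, 42.8, 112.2]
ee_rot: [0.991, 0.132, 0.01, 0.004]
ft_force: [0.5, -0.1, -0.2]
width: 0.447
```

```bash
python3 -c "from h import *
o=st();print(totool(np.array([507,46.3,o['tcp_pos'][2]])-o['tcp_pos']))"
```

```text
16.4 tcp [511.1  42.8 112.2] tz [ 0.0216 -0.0056] q [-0.068  0.046  1.938 -0.005  1.137  1.241] w 0.447 f [ 0.5 -0.1 -0.2]
[-3.05625085 -4.49178317 -0.10888966]
```

>>> jog_arm(
  motion=[
    {"travel": [0.019, 0.024, -0.037], "twist": 0},
    {"travel": [0.019, 0.024, -0.037], "twist": 0},
    {"travel": [0.019, 0.024, -0.037], "twist": 0},
    {"travel": [0, 0, 0], "twist": 0},
  ],
)

```text
clock: 16.9
tcp_pos: [583.9, -12.2, 227.7]
ee_rot: [0.991, 0.132, 0.01, 0.004]
ft_force: [0.0, 1.1, 0.2]
width: 0.446
```

```bash
python3 -c "from h import *;st()"
```

```text
16.9 tcp [583.9 -12.2 227.7] tz [ 0.0204 -0.0056] q [-0.154  0.103  1.649 -0.002  1.369  1.151] w 0.446 f [0.  1.1 0.2]
```

>>> jog_arm(
  motion=[
    {"travel": [-0.006, -0.007, 0.01], "twist": 0},
    {"travel": [-0.006, -0.007, 0.01], "twist": 0},
    {"travel": [-0.006, -0.007, 0.01], "twist": 0},
    {"travel": [-0.006, -0.007, 0.01], "twist": 0},
    {"travel": [-0.006, -0.007, 0.01], "twist": 0},
    {"travel": [-0.006, -0.007, 0.01], "twist": 0},
    {"travel": [-0.006, -0.007, 0.01], "twist": 0},
    {"travel": [-0.006, -0.007, 0.01], "twist": 0},
    {"travel": [-0.004, -0.007, 0.008], "twist": 0},
    {"travel": [0, 0, 0], "twist": 0},
  ],
)

```text
clock: 18.15
tcp_pos: [508.1, 40.3, 126.5]
ee_rot: [0.991, 0.134, 0.005, 0.003]
ft_force: [0.4, -0.7, -1.2]
width: 0.448
```

```bash
python3 -c "from h import *
o=st();print(totool(np.array([507,46.3,o['tcp_pos'][2]])-o['tcp_pos']))"
```

```text
18.15 tcp [508.1  40.3 126.5] tz [ 0.0101 -0.0037] q [-0.074  0.029  1.925 -0.003  1.177  1.23 ] w 0.448 f [ 0.4 -0.7 -1.2]
[ 0.54935418 -6.11784587 -0.03371737]
```

>>> jog_arm(
  motion=[
    {"travel": [0, -0.003, 0.008], "twist": 0},
    {"travel": [0, -0.003, 0.008], "twist": 0},
    {"travel": [0, 0, 0.008], "twist": 0},
    {"travel": [0, 0, 0.006], "twist": 0},
    {"travel": [0, 0, 0.002], "twist": 0},
    {"travel": [0, 0, 0], "twist": 0},
  ],
)

```text
clock: 18.9
tcp_pos: [508.1, 45.8, 92.8]
ee_rot: [0.991, 0.133, 0.006, 0.003]
ft_force: [-0.3, 0.0, -0.7]
width: 0.444
```

```bash
python3 - <<'E'
from h import *
o=st();print(totool(np.array([507,46.3,o['tcp_pos'][2]])-o['tcp_pos']))
I=arm.read_camera("wrist");W=arm.read_camera("scene")
m=arm.camera_model("scene");u,v=map(int,proj(m,(504,45,50)))
cv2.imwrite("pics/d1.png",np.hstack([cv2.resize(I[150:310,180:340],(400,400),interpolation=cv2.INTER_CUBIC),cv2.resize(W[v-50:v+50,u-50:u+50],(400,400),interpolation=cv2.INTER_CUBIC)]))
E
```

```text
18.9 tcp [508.1  45.8  92.8] tz [ 0.0119 -0.0041] q [-0.063  0.073  1.949 -0.004  1.107  1.243] w 0.444 f [-0.3  0.  -0.7]
[-0.92340921 -0.77917881 -0.01510637]
```

View pics/d1.png

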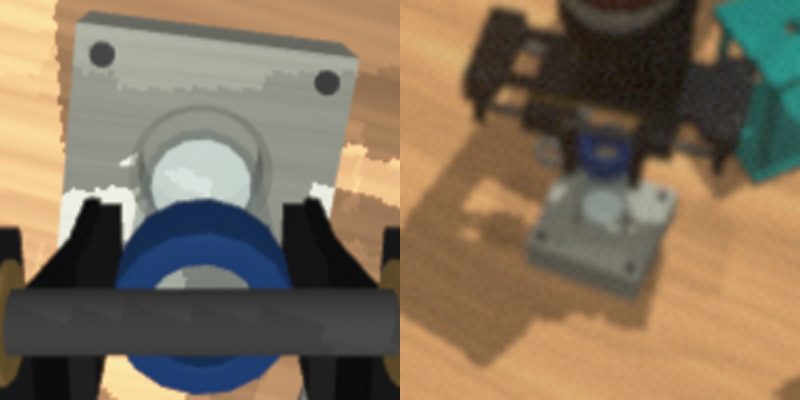

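Crop: the vial's foot (centre 201,187) lines up with the socket rim (centre 202,170) once the 14 mm height parallax (about 17 px) is allowed for. Lowering.

>>> jog_arm(
  motion=[
    {"travel": [-0.001, 0, 0.006], "twist": 0},
    {"travel": [0, 0, 0.006], "twist": 0},
    {"travel": [0, 0, 0.005], "twist": 0},
    {"travel": [0, 0, 0.004], "twist": 0},
    {"travel": [0, 0, 0], "twist": 0},
  ],
)

```text
clock: 19.62
tcp_pos: [507.5, 45.5, 70.8]
ee_rot: [0.991, 0.133, 0.006, 0.003]
ft_force: [0.9, -0.0, -1.0]
width: 0.45
```

```bash
python3 -c "from h import *
o=st()"
```

```text
19.625 tcp [507.5  45.5  70.8] tz [ 0.0125 -0.0041] q [-0.063  0.104  1.964 -0.004  1.061  1.242] w 0.45 f [ 0.9 -0.  -1. ]
```

In the socket with no side force. Continuing slowly to contact.

>>> jog_arm(
  motion=[
    {"travel": [0, 0, 0.004], "twist": 0},
    {"travel": [0, 0, 0.003], "twist": 0},
    {"travel": [0, 0, 0.002], "twist": 0},
    {"travel": [0, 0, 0], "twist": 0},
  ],
)

```text
clock: 20.12
tcp_pos: [507.8, 45.5, 61.4]
ee_rot: [0.991, 0.133, 0.006, 0.003]
ft_force: [-0.4, -0.2, -0.5]
width: 0.447
```

>>> jog_arm(
  motion=[
    {"travel": [0, 0, 0.001], "twist": 0},
    {"travel": [0, 0, 0.001], "twist": 0},
    {"travel": [0, 0, 0], "twist": 0},
  ],
)

```text
clock: 20.5
tcp_pos: [507.9, 45.5, 59.4]
ee_rot: [0.991, 0.133, 0.006, 0.003]
ft_force: [-0.7, 0.1, -0.9]
width: 0.446
```

>>> jog_arm(
  motion=[
    {"travel": [0, 0, 0.001], "twist": 0},
    {"travel": [0, 0, 0.001], "twist": 0},
    {"travel": [0, 0, 0], "twist": 0},
  ],
)

```text
clock: 20.88
tcp_pos: [508.6, 45.7, 59.1]
ee_rot: [0.991, 0.133, 0.007, 0.003]
ft_force: [-0.3, -0.1, -1.7]
width: 0.446
```

>>> jog_arm(
  motion=[
    {"travel": [0, 0, 0.001], "twist": 0},
    {"travel": [0, 0, 0], "twist": 0},
  ],
)

```text
clock: 21.12
tcp_pos: [508.7, 45.8, 59.1]
ee_rot: [0.991, 0.133, 0.007, 0.003]
ft_force: [-1.6, 0.1, -1.1]
width: 0.447
```

>>> jog_arm(
  motion=[
    {"travel": [0, 0, 0.003], "twist": 0},
    {"travel": [0, 0, 0], "twist": 0},
  ],
)

```text
clock: 21.38
tcp_pos: [510.0, 46.1, 58.2]
ee_rot: [0.991, 0.133, 0.008, 0.003]
ft_force: [-1.7, 0.8, -2.7]
width: 0.444
```

```bash
python3 -c "from h import *
o=st();o=st();print(o['torque'])"
```

```text
21.375 tcp [510.   46.1  58.2] tz [ 0.0159 -0.003 ] q [-0.063  0.127  1.966 -0.002  1.033  1.242] w 0.444 f [-1.7  0.8 -2.7]
21.375 tcp [510.   46.1  58.2] tz [ 0.0159 -0.003 ] q [-0.063  0.127  1.966 -0.002  1.033  1.242] w 0.444 f [-1.7  0.8 -2.7]
[ 0.08908129  0.28629056 -0.01010296]
```

Contact: Z stops at 58–59 mm, which is the table grasp height plus 6 mm, so it is seated. Releasing.

>>> jog_arm(
  motion=[
    {"travel": [0, 0, 0], "twist": 0},
    {"travel": [0, 0, 0], "twist": 0},
    {"travel": [0, 0, 0], "twist": 0},
    {"travel": [0, 0, 0], "twist": 0},
  ],
  claw=0,
)

```text
clock: 21.88
tcp_pos: [510.6, 45.8, 57.7]
ee_rot: [0.991, 0.133, 0.008, 0.003]
ft_force: [-0.7, -0.1, -0.3]
width: 0.819
```

```bash
python3 -c "from h import *
o=st()"
```

```text
21.875 tcp [510.6  45.8  57.7] tz [ 0.0175 -0.0035] q [-0.063  0.128  1.966 -0.003  1.03   1.242] w 0.819 f [-0.7 -0.1 -0.3]
```

>>> jog_arm(
  motion=[
    {"travel": [0, 0, -0.03], "twist": 0},
    {"travel": [0, 0, -0.05], "twist": 0},
    {"travel": [0.01, 0.0, -0.05], "twist": 0},
    {"travel": [0.045, 0, -0.04], "twist": 0},
    {"travel": [0.045, 0, -0.04], "twist": 0},
    {"travel": [0, 0, 0], "twist": 0},
  ],
)

```text
clock: 22.62
tcp_pos: [604.9, 73.3, 274.1]
ee_rot: [0.991, 0.133, 0.008, 0.003]
ft_force: [-0.4, -0.8, -0.8]
width: 1.001
```

```bash
python3 - <<'E'
from h import *
st();m=arm.camera_model("top");T=arm.read_camera("top");cv2.imwrite("pics/top1.png",T)
print(onz(m,140,199.6,183),onz(m,143.7,202,125))
E
```

```text
22.625 tcp [604.9  73.3 274.1] tz [ 0.0158 -0.0032] q [-0.007  0.142  1.52  -0.003  1.464  1.298] w 1.001 f [-0.4 -0.8 -0.8]
[503.95480681 291.8629181  183.        ] [504.1715714  294.11916197 125.        ]
```

>>> jog_arm(
  motion=[
    {"travel": [-0.008, -0.02, 0.005], "twist": 0},
    {"travel": [-0.008, -0.02, 0.005], "twist": 0},
    {"travel": [-0.008, -0.02, 0.005], "twist": 0},
    {"travel": [-0.008, -0.02, 0.005], "twist": 0},
    {"travel": [-0.008, -0.02, 0.005], "twist": 0},
    {"travel": [-0.008, -0.02, 0.005], "twist": 0},
    {"travel": [-0.008, -0.02, 0.005], "twist": 0},
    {"travel": [-0.008, -0.02, 0.005], "twist": 0},
    {"travel": [-0.008, -0.02, 0.005], "twist": 0},
    {"travel": [-0.008, -0.02, 0.005], "twist": 0},
    {"travel": [0, 0, 0], "twist": 0},
  ],
)

```text
clock: 24.05
tcp_pos: [455.2, 257.9, 211.1]
ee_rot: [0.991, 0.135, 0.0, 0.002]
ft_force: [-0.5, -0.1, -0.1]
width: 0.996
```

```bash
python3 - <<'E'
from h import *
o=st();m=arm.camera_model("wrist");I=arm.read_camera("wrist");cv2.imwrite("pics/w4.png",I)
print(proj(m,(508,296,183)),proj(m,(508,296,125)))
for lo,hi in(((3,150,50),(14,255,255)),((105,100,40),(130,255,255))):
  for c in ell(I,lo,hi)[:3]:print(lo,cv2.boundingRect(c),cv2.contourArea(c),np.round(cv2.minAreaRect(c)[0],1))
E
```

```text
24.05 tcp [455.2 257.9 211.1] tz [ 0.0008 -0.003 ] q [ 0.367 -0.015  1.802 -0.003  1.355  1.668] w 0.996 f [-0.5 -0.1 -0.1]
(np.float64(227.06733091207107), np.float64(142.6939932033573)) (np.float64(234.54274056878214), np.float64(136.04603009748837))
(3, 150, 50) (222, 124, 22, 27) 112.0 [236.  133.6]
(3, 150, 50) (209, 129, 28, 29) 95.5 [225.2 143.5]
(105, 100, 40) (159, 55, 147, 151) 11274.5 [232.6 131.2]
(105, 100, 40) (0, 0, 32, 226) 4296.0 [ 15.5 112.5]
(105, 100, 40) (441, 181, 47, 39) 1331.5 [464.2 198.9]
```

View pics/w4.png

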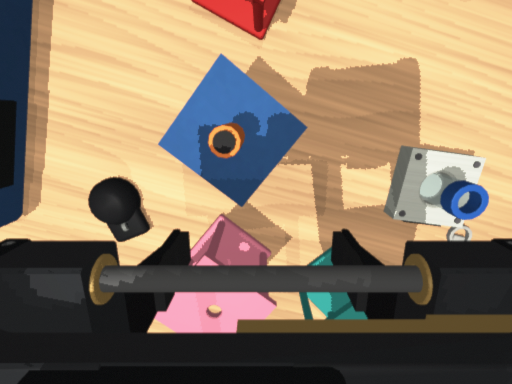

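Wrist view: probe handle top at (226,141), in the middle of the blue plate (233,131). The docked blue vial stands upright at (464,199), and the tool tilt is now near zero.

```bash
python3 - <<'E'
from h import *
o=arm.get_obs();m=arm.camera_model("wrist");I=cv2.imread("pics/w4.png")
h=cv2.cvtColor(I,cv2.COLOR_BGR2HSV)
k=(cv2.inRange(h,(3,120,40),(14,255,255)));z=np.zeros_like(k);z[115:165,200:250]=k[115:165,200:250]
e=cv2.minEnclosingCircle(np.argwhere(z)[:,::-1].astype(np.float32));print(e)
p=onz(m,*e[0],180);print("handle",p,onz(m,232.6,131.2,125))
print(totool(p-o["tcp_pos"]))
c=ell(I,(105,100,40),(130,255,255))[2];e=cv2.fitEllipse(cv2.convexHull(c));print(e,onz(m,464.2,198.9,80),onz(m,464.2,198.9,86))
E
```

```text
((226.39999389648438, 139.39999389648438), 18.748966217041016)
handle [510.27289792 296.66563492 180.        ] [512.15147493 298.01021288 125.        ]
[ 62.85631582 -23.48700301  31.43803771]
((464.07354736328125, 199.5601043701172), (38.33894729614258, 47.044586181640625), 92.88753509521484) [505.93349386  48.60048964  80.        ] [506.45646869  53.34505833  86.        ]
```

>>> jog_arm(
  motion=[
    {"travel": [0.02, -0.008, 0], "twist": 0},
    {"travel": [0.021, -0.008, 0], "twist": 0},
    {"travel": [0.02, -0.007, 0], "twist": 0},
    {"travel": [0, 0, 0], "twist": 0},
  ],
)

```text
clock: 24.6
tcp_pos: [511.5, 295.5, 212.8]
ee_rot: [0.991, 0.134, 0.002, 0.002]
ft_force: [0.3, -0.7, -0.3]
width: 1.001
```

```bash
python3 - <<'E'
from h import *
o=st();m=arm.camera_model("wrist");I=arm.read_camera("wrist");cv2.imwrite("pics/w5.png",I)
h=cv2.cvtColor(I,cv2.COLOR_BGR2HSV)
k=(cv2.inRange(h,(3,120,40),(14,255,255)));z=np.zeros_like(k);z[170:265,210:310]=k[170:265,210:310]
q=np.argwhere(z)[:,::-1];print(q.min(0),q.max(0));e=cv2.minEnclosingCircle(q.astype(np.float32))
p=onz(m,*e[0],180);print(e,p,totool(p-o["tcp_pos"]))
print(totool(np.array([510.4,297,138])-o["tcp_pos"]))
E
```

```text
24.6 tcp [511.5 295.5 212.8] tz [ 0.005  -0.0036] q [ 0.393  0.144  1.632 -0.005  1.362  1.697] w 1.001 f [ 0.3 -0.7 -0.3]
[242 197] [271 244]
((256.0, 220.5), 23.521366119384766) [516.02596511 301.09495962 180.        ] [ 5.7620416  -4.38018852 32.79732754]
[-0.88139086 -2.12874915 74.78799322]
```

>>> jog_arm(
  motion=[
    {"travel": [0, -0.003, 0.01], "twist": 0},
    {"travel": [0, 0, 0.014], "twist": 0},
    {"travel": [0, 0, 0.014], "twist": 0},
    {"travel": [0, 0, 0.014], "twist": 0},
    {"travel": [0, 0, 0.01], "twist": 0},
    {"travel": [0, 0, 0.004], "twist": 0},
    {"travel": [0, 0, 0], "twist": 0},
  ],
)

```text
clock: 25.52
tcp_pos: [507.9, 296.0, 140.4]
ee_rot: [0.991, 0.133, 0.0, 0.003]
ft_force: [1.2, -0.4, 0.2]
width: 0.997
```

```bash
python3 - <<'E'
from h import *
o=st();print(totool(np.array([510.6,298,138])-o["tcp_pos"]))
E
```

```text
25.525 tcp [507.9 296.  140.4] tz [ 0.0012 -0.0057] q [ 0.397  0.205  1.704 -0.006  1.234  1.702] w 0.997 f [ 1.2 -0.4  0.2]
[ 3.16669711 -1.24261883  2.43632915]
```

>>> jog_arm(
  motion=[
    {"travel": [0.003, -0.001, 0.002], "twist": 0},
    {"travel": [0, 0, 0], "twist": 0},
  ],
)

```text
clock: 25.78
tcp_pos: [511.4, 298.2, 139.4]
ee_rot: [0.991, 0.133, 0.001, 0.003]
ft_force: [-0.3, 0.1, -0.4]
width: 1.0
```

>>> jog_arm(
  motion=[
    {"travel": [0, 0, 0], "twist": 0},
    {"travel": [0, 0, 0], "twist": 0},
    {"travel": [0, 0, 0], "twist": 0},
    {"travel": [0, 0, 0], "twist": 0},
    {"travel": [0, 0, 0], "twist": 0},
    {"travel": [0, 0, 0], "twist": 0},
    {"travel": [0, 0, 0], "twist": 0},
    {"travel": [0, 0, 0], "twist": 0},
  ],
  claw=1,
  squeeze=25,
)

```text
clock: 26.78
tcp_pos: [511.9, 298.4, 140.3]
ee_rot: [0.991, 0.133, 0.002, 0.002]
ft_force: [1.3, -0.1, 0.6]
width: 0.245
```

```bash
python3 - <<'E'
from h import *
o=st()
E
```

```text
26.775 tcp [511.9 298.4 140.3] tz [ 0.0043 -0.0043] q [ 0.398  0.213  1.694 -0.006  1.232  1.704] w 0.245 f [ 1.3 -0.1  0.6]
```

>>> jog_arm(
  motion=[
    {"travel": [0, 0, -0.025], "twist": 0},
    {"travel": [0, 0, -0.045], "twist": 0},
    {"travel": [0, 0, -0.045], "twist": 0},
    {"travel": [0, 0, -0.005], "twist": 0},
    {"travel": [0, 0, 0], "twist": 0},
  ],
)

```text
clock: 27.4
tcp_pos: [510.4, 298.5, 260.8]
ee_rot: [0.991, 0.133, -0.0, 0.003]
ft_force: [0.7, -0.2, -0.6]
width: 0.248
```

```bash
python3 - <<'E'
from h import *
o=st();print(totool(np.array([470,70,265])-o["tcp_pos"]))
E
```

```text
27.4 tcp [510.4 298.5 260.8] tz [ 0.0007 -0.0059] q [ 0.399  0.119  1.569 -0.006  1.455  1.703] w 0.248 f [ 0.7 -0.2 -0.6]
[-99.30671144 209.70034378  -2.88312063]
```

>>> jog_arm(
  motion=[
    {"travel": [-0.01, 0.025, 0], "twist": 0},
    {"travel": [-0.02, 0.048, 0], "twist": 0},
    {"travel": [-0.02, 0.048, 0], "twist": 0},
    {"travel": [-0.02, 0.048, 0], "twist": 0},
    {"travel": [-0.019, 0.047, 0], "twist": 0},
    {"travel": [-0.008, 0.02, 0], "twist": 0},
    {"travel": [0, 0, 0], "twist": 0},
  ],
)

```text
clock: 28.28
tcp_pos: [471.8, 37.8, 247.9]
ee_rot: [0.991, 0.134, -0.01, 0.003]
ft_force: [0.7, 0.2, -0.9]
width: 0.245
```

```bash
python3 - <<'E'
from h import *
o=st();m=arm.camera_model("wrist");I=arm.read_camera("wrist");cv2.imwrite("pics/w6.png",I)
Rt=rot(o["ee_rot"]);print(proj(m,o["tcp_pos"]+Rt@[0,0,120]),proj(m,(504.5,46,86)))
for c in ell(I,(105,120,30),(130,255,255))[:2]:
    e=cv2.fitEllipse(cv2.convexHull(c));print(cv2.boundingRect(c),cv2.contourArea(c),e,onz(m,*e[0],86))
E
```

```text
28.275 tcp [471.8  37.8 247.9] tz [-0.0198 -0.0082] q [-0.08  -0.15   1.859 -0.01   1.451  1.223] w 0.245 f [ 0.7  0.2 -0.9]
(np.float64(261.6552876840608), np.float64(195.28498737501943)) (np.float64(261.8650315758226), np.float64(153.0064330479649))
(0, 25, 68, 126) 4958.0 ((17.53586769104004, 85.65806579589844), (95.46238708496094, 120.94828796386719), 171.1468048095703) [504.58916168 308.46949458  86.        ]
(245, 135, 34, 35) 885.5 ((261.8304138183594, 152.03433227539062), (34.0782585144043, 34.42348861694336), 165.63340759277344) [505.52765019  46.32431288  86.        ]
```

View pics/w6.png

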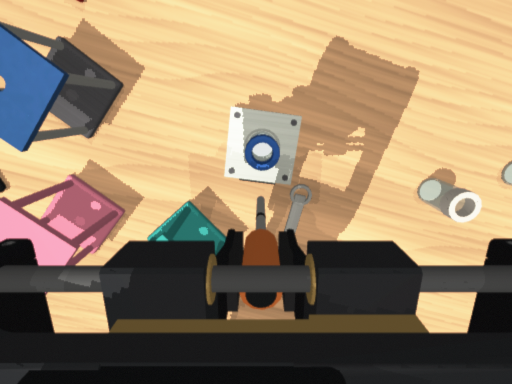

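Wrist view: blue collar at (262,152) in the dock, standing straight; the probe tip at (261,197), where the tool model predicts it. I'll correct the tool tilt (about 1.2°) high up, before lowering.

>>> jog_arm(
  motion=[
    {"travel": [0.012, -0.011, -0.01], "twist": 0},
    {"travel": [0.012, -0.011, -0.01], "twist": 0},
    {"travel": [0.012, -0.011, -0.01], "twist": 0},
    {"travel": [0.012, -0.011, -0.01], "twist": 0},
    {"travel": [0.012, -0.011, -0.01], "twist": 0},
    {"travel": [0.012, -0.011, -0.01], "twist": 0},
    {"travel": [0.012, -0.011, -0.01], "twist": 0},
    {"travel": [0.012, -0.011, -0.01], "twist": 0},
    {"travel": [0.012, -0.011, -0.01], "twist": 0},
    {"travel": [0.012, -0.011, -0.01], "twist": 0},
    {"travel": [0, 0, 0], "twist": 0},
  ],
)

```text
clock: 29.7
tcp_pos: [566.0, 206.0, 353.4]
ee_rot: [0.989, 0.145, -0.008, 0.0]
ft_force: [0.3, -0.5, -0.5]
width: 0.247
```

```bash
python3 - <<'E'
from h import *
o=st();print(totool(np.array([505.5,46.3,250])-o["tcp_pos"]))
E
```

```text
29.7 tcp [566.  206.  353.4] tz [-0.0151 -0.0026] q [2.180e-01 1.280e-01 1.390e+00 1.000e-03 1.639e+00 1.497e+00] w 0.247 f [ 0.3 -0.5 -0.5]
[-102.29747947  135.77425568  104.69800831]
```

>>> jog_arm(
  motion=[
    {"travel": [-0.025, 0.034, 0.024], "twist": 0},
    {"travel": [-0.025, 0.034, 0.024], "twist": 0},
    {"travel": [-0.025, 0.034, 0.024], "twist": 0},
    {"travel": [-0.025, 0.034, 0.024], "twist": 0},
    {"travel": [0, 0, 0], "twist": 0},
  ],
)

```text
clock: 30.32
tcp_pos: [505.8, 47.4, 254.6]
ee_rot: [0.989, 0.15, -0.008, 0.0]
ft_force: [1.2, -0.0, 0.7]
width: 0.247
```

```bash
python3 - <<'E'
from h import *
o=st()
E
```

```text
30.325 tcp [505.8  47.4 254.6] tz [-0.0161 -0.0026] q [-0.059 -0.069  1.773 -0.004  1.454  1.211] w 0.247 f [ 1.2 -0.   0.7]
```

>>> jog_arm(
  motion=[
    {"travel": [0, 0, -0.015], "twist": 0},
    {"travel": [0, 0, -0.015], "twist": 0},
    {"travel": [0, 0, -0.015], "twist": 0},
    {"travel": [0, 0, -0.015], "twist": 0},
    {"travel": [0, 0, -0.015], "twist": 0},
    {"travel": [0, 0, -0.015], "twist": 0},
    {"travel": [0, 0, -0.015], "twist": 0},
    {"travel": [0, 0, 0], "twist": 0},
  ],
)

```text
clock: 31.32
tcp_pos: [510.0, 51.0, 372.4]
ee_rot: [0.988, 0.152, -0.004, 0.001]
ft_force: [-0.7, 0.0, -0.5]
width: 0.248
```

```bash
python3 - <<'E'
from h import *
o=st()
E
```

```text
31.325 tcp [510.   51.  372.4] tz [-0.0073 -0.0022] q [-0.053 -0.1    1.586 -0.003  1.663  1.213] w 0.248 f [-0.7  0.  -0.5]
```

>>> jog_arm(
  motion=[
    {"travel": [0, 0, 0.038], "twist": 0},
    {"travel": [0, 0, 0.038], "twist": 0},
    {"travel": [0, 0, 0.038], "twist": 0},
    {"travel": [0, 0, 0], "twist": 0},
  ],
)

```text
clock: 31.82
tcp_pos: [508.4, 50.5, 254.1]
ee_rot: [0.988, 0.151, -0.005, 0.0]
ft_force: [-1.0, 0.1, 0.2]
width: 0.245
```

```bash
python3 - <<'E'
from h import *
o=st()
E
```

```text
31.825 tcp [508.4  50.5 254.1] tz [-0.0092 -0.0021] q [-0.054 -0.067  1.772 -0.003  1.446  1.213] w 0.245 f [-1.   0.1  0.2]
```

>>> jog_arm(
  motion=[
    {"travel": [0, 0, -0.015], "twist": 0},
    {"travel": [0, 0, -0.015], "twist": 0},
    {"travel": [0, 0, -0.015], "twist": 0},
    {"travel": [0, 0, -0.015], "twist": 0},
    {"travel": [0, 0, -0.015], "twist": 0},
    {"travel": [0, 0, -0.015], "twist": 0},
    {"travel": [0, 0, -0.015], "twist": 0},
    {"travel": [0, 0, -0.015], "twist": 0},
    {"travel": [0, 0, -0.015], "twist": 0},
    {"travel": [0, 0, -0.015], "twist": 0},
    {"travel": [0, 0, 0], "twist": 0},
  ],
)

```text
clock: 33.2
tcp_pos: [511.8, 50.7, 423.2]
ee_rot: [0.988, 0.151, 0.001, 0.002]
ft_force: [-0.4, -0.5, -0.6]
width: 0.246
```

```bash
python3 - <<'E'
from h import *
o=st();print(totool(np.array([505.5,46.3,245])-o["tcp_pos"]))
E
```

```text
33.2 tcp [511.8  50.7 423.2] tz [ 0.003  -0.0027] q [-0.053 -0.1    1.493 -0.003  1.745  1.213] w 0.246 f [-0.4 -0.5 -0.6]
[ -7.68704132   1.71133329 178.16237877]
```

>>> jog_arm(
  motion=[
    {"travel": [-0.002, 0.001, 0.03], "twist": 0},
    {"travel": [-0.002, 0, 0.045], "twist": 0},
    {"travel": [-0.002, 0, 0.045], "twist": 0},
    {"travel": [-0.002, 0, 0.04], "twist": 0},
    {"travel": [0, 0, 0], "twist": 0},
    {"travel": [0, 0, 0], "twist": 0},
  ],
)

```text
clock: 33.95
tcp_pos: [504.5, 46.8, 258.4]
ee_rot: [0.988, 0.151, 0.001, 0.001]
ft_force: [0.5, -0.2, -0.6]
width: 0.243
```

```bash
cat >> h.py <<'E'
def look(name,ztop=86):
    o=st();m=arm.camera_model("wrist");I=arm.read_camera("wrist");cv2.imwrite(f"pics/{name}.png",I);Rt=rot(o["ee_rot"])
    for d in(60,115,120):print("axis at toolz",d,np.round(proj(m,o["tcp_pos"]+Rt@[0,0,d]),1))
    h=cv2.cvtColor(I,cv2.COLOR_BGR2HSV);k=cv2.inRange(h,(105,120,30),(130,255,255));k[:, :200]=0;k[:,330:]=0
    q=np.argwhere(k)[:,::-1];print("blue bbox",q.min(0),q.max(0))
    cs,hi=cv2.findContours(k,cv2.RETR_CCOMP,cv2.CHAIN_APPROX_NONE)
    for c,g in zip(cs,hi[0]):
        if cv2.contourArea(c)>60:
            e=cv2.fitEllipse(cv2.convexHull(c));print("hole" if g[3]>=0 else "outer",cv2.boundingRect(c),np.round(e[0],1),np.round(e[1],1),onz(m,*e[0],ztop).round(1))
    return o,m,I
E
python3 - <<'E'
from h import *
o,m,I=look("w7");print(totool(np.array([505.5,46.3,245])-o["tcp_pos"]))
E
```

```text
33.95 tcp [504.5  46.8 258.4] tz [ 0.0021 -0.0026] q [-0.061 -0.09   1.785 -0.002  1.444  1.206] w 0.243 f [ 0.5 -0.2 -0.6]
axis at toolz 60 [261.9 215.3]
axis at toolz 115 [261.6 196.6]
axis at toolz 120 [261.6 195.3]
blue bbox [246 166] [277 198]
outer (246, 166, 32, 33) [261.6 182.2] [31.9 32.6] [506.2  46.6  86. ]
hole (251, 172, 22, 20) [261.6 181.6] [19.  20.8] [506.9  46.8  86. ]
[ 0.80396544  0.79139148 13.42808907]
```

```bash
python3 - <<'E'
from h import *
I=cv2.imread("pics/w7.png");g=cv2.cvtColor(I,cv2.COLOR_BGR2GRAY);h=cv2.cvtColor(I,cv2.COLOR_BGR2HSV)[...,1]
print("cols 252-271")
for r in range(190,236,2):print(r,g[r,252:272].tolist(),h[r,256:268:2].tolist())
E
```

```text
cols 252-271
190 [109, 94, 68, 48, 44, 46, 55, 71, 74, 82, 74, 72, 62, 60, 46, 44, 47, 69, 101, 115] [182, 142, 88, 88, 116, 169]
192 [112, 111, 109, 97, 73, 54, 49, 44, 43, 43, 43, 43, 44, 47, 57, 79, 99, 112, 115, 113] [180, 187, 192, 184, 188, 182]
194 [113, 111, 112, 112, 112, 111, 107, 102, 98, 97, 98, 99, 103, 107, 113, 114, 114, 113, 109, 101] [172, 174, 174, 176, 173, 170]
196 [177, 128, 113, 110, 111, 111, 103, 97, 95, 95, 101, 108, 112, 112, 110, 108, 106, 108, 110, 117] [174, 133, 71, 115, 170, 175]
198 [240, 236, 227, 204, 187, 111, 89, 88, 88, 88, 88, 91, 103, 118, 126, 165, 172, 223, 229, 236] [41, 8, 17, 11, 132, 131]
200 [240, 240, 240, 237, 211, 112, 88, 87, 88, 88, 88, 97, 150, 229, 233, 238, 239, 239, 239, 234] [18, 17, 17, 17, 10, 10]
202 [239, 239, 238, 235, 207, 110, 88, 88, 87, 87, 88, 97, 152, 233, 237, 238, 238, 238, 237, 229] [18, 20, 17, 20, 18, 12]
204 [234, 236, 235, 232, 182, 103, 88, 88, 88, 88, 88, 92, 135, 231, 236, 236, 236, 235, 229, 161] [18, 17, 17, 17, 19, 12]
206 [158, 154, 134, 124, 114, 90, 88, 89, 88, 87, 88, 90, 126, 227, 233, 233, 228, 186,
[... 1041 characters left out ...]
07, 88, 88, 88, 88, 88, 88, 88, 90, 121, 202, 215, 208, 206, 205, 199] [55, 17, 17, 17, 25, 105]
226 [230, 229, 227, 197, 107, 87, 87, 87, 87, 88, 88, 88, 89, 125, 217, 215, 210, 208, 200, 143] [55, 17, 14, 17, 22, 96]
228 [228, 229, 226, 177, 101, 87, 86, 85, 85, 85, 87, 88, 89, 122, 212, 218, 220, 214, 170, 142] [51, 44, 77, 38, 38, 100]
230 [199, 178, 146, 111, 83, 79, 78, 79, 78, 78, 78, 78, 79, 85, 108, 126, 151, 163, 144, 141] [166, 191, 191, 189, 183, 151]
232 [84, 80, 78, 78, 78, 78, 78, 78, 79, 78, 79, 79, 78, 78, 78, 78, 80, 85, 99, 127] [193, 195, 191, 193, 191, 193]
234 [77, 77, 77, 78, 78, 78, 78, 78, 78, 77, 78, 78, 78, 78, 78, 78, 79, 78, 78, 81] [191, 191, 191, 193, 193, 193]
```

Numerically: the rod's tip edge is at (260,195) and the band at row 214, so in the camera frame the rod runs parallel to the tool axis, offset about -4 mm in x and -1 mm in y. The collar hole is at (261.6,182). Shifting by about +5.7 mm, +1.3 mm and descending to just above the collar to re-measure.

>>> jog_arm(
  motion=[
    {"travel": [0.003, 0.001, 0.004], "twist": 0},
    {"travel": [0.002, 0, 0.006], "twist": 0},
    {"travel": [0, 0, 0.006], "twist": 0},
    {"travel": [0, 0, 0.006], "twist": 0},
    {"travel": [0, 0, 0.006], "twist": 0},
    {"travel": [0, 0, 0.006], "twist": 0},
    {"travel": [0, 0, 0.003], "twist": 0},
    {"travel": [0, 0, 0], "twist": 0},
  ],
)

```text
clock: 35.0
tcp_pos: [512.0, 47.3, 222.4]
ee_rot: [0.988, 0.151, 0.003, 0.002]
ft_force: [0.5, -0.8, -0.4]
width: 0.246
```

```bash
python3 - <<'E'
from h import *
o,m,I=look("w8")
g=cv2.cvtColor(I,cv2.COLOR_BGR2GRAY);h=cv2.cvtColor(I,cv2.COLOR_BGR2HSV)[...,1]
for r in range(174,216,2):print(r,g[r,246:278].tolist(),h[r,256:268:3].tolist())
E
```

```text
35.0 tcp [512.   47.3 222.4] tz [ 0.0075 -0.0029] q [-0.06  -0.053  1.818 -0.003  1.369  1.208] w 0.246 f [ 0.5 -0.8 -0.4]
axis at toolz 60 [261.9 215.3]
axis at toolz 115 [261.6 196.7]
axis at toolz 120 [261.6 195.3]
blue bbox [243 179] [277 214]
outer (243, 179, 35, 36) [259.9 196.9] [35.4 36.4] [506.4  46.7  86. ]
174 [140, 138, 137, 150, 140, 146, 165, 192, 200, 208, 209, 210, 209, 210, 210, 210, 210, 209, 210, 207, 199, 172, 148, 138, 132, 130, 127, 132, 142, 147, 148, 148] [8, 7, 8, 9]
176 [139, 158, 141, 134, 141, 191, 208, 210, 210, 210, 210, 210, 209, 207, 207, 207, 205, 207, 209, 210, 210, 209, 200, 172, 138, 130, 136, 132, 129, 133, 146, 148] [7, 7, 9, 8]
178 [153, 138, 134, 154, 199, 209, 204, 195, 153, 130, 119, 117, 114, 100, 97, 95, 84, 102, 134, 171, 178, 201, 207, 208, 191, 145, 160, 144, 137, 129, 134, 147] [35, 57, 83, 21]
180 [143, 133, 139, 183, 151, 117, 81, 55, 45, 43, 41, 43, 44, 44, 44, 45, 45, 42, 44, 48, 51, 68, 98, 126, 168, 164, 149, 171, 198, 145, 130, 134] [190, 187, 185, 160]
182 [135, 125, 93, 65, 46, 43, 42, 48, 72, 93, 92, 69, 71, 94, 97, 99, 97, 67
[... 1996 characters left out ...]
63, 89, 140] [76, 17, 17, 145]
208 [115, 102, 107, 109, 109, 109, 106, 95, 79, 64, 69, 84, 87, 87, 86, 87, 86, 86, 85, 76, 83, 98, 79, 63, 61, 61, 60, 60, 70, 98, 136, 144] [84, 17, 20, 162]
210 [222, 171, 119, 107, 108, 107, 108, 109, 109, 106, 92, 87, 87, 87, 86, 87, 86, 87, 90, 105, 110, 104, 67, 61, 60, 62, 70, 102, 133, 144, 146, 145] [86, 17, 20, 147]
212 [238, 236, 226, 192, 126, 108, 106, 106, 107, 105, 91, 82, 63, 60, 51, 55, 71, 82, 88, 100, 99, 67, 61, 65, 76, 102, 133, 142, 144, 144, 144, 144] [88, 13, 17, 149]
214 [236, 237, 236, 235, 228, 222, 193, 149, 140, 114, 68, 35, 25, 31, 38, 32, 28, 28, 49, 90, 105, 105, 129, 137, 143, 144, 145, 145, 144, 144, 146, 145] [113, 8, 9, 118]
```

>>> jog_arm(
  motion=[
    {"travel": [-0.0025, -0.0005, 0.003], "twist": 0},
    {"travel": [0, 0, 0], "twist": 0},
    {"travel": [0, 0, 0.01], "twist": 0},
    {"travel": [0, 0, 0.014], "twist": 0},
    {"travel": [0, 0, 0.014], "twist": 0},
    {"travel": [0, 0, 0], "twist": 0},
  ],
)

```text
clock: 35.8
tcp_pos: [509.3, 46.9, 178.2]
ee_rot: [0.988, 0.151, 0.003, 0.002]
ft_force: [0.7, 0.6, -0.3]
width: 0.243
```

```bash
python3 - <<'E'
from h import *
o,m,I=look("w9")
g=cv2.cvtColor(I,cv2.COLOR_BGR2GRAY)
for r in range(190,230,2):print(r,g[r,244:276].tolist())
E
```

```text
35.8 tcp [509.3  46.9 178.2] tz [ 0.007  -0.0029] q [-0.061 -0.021  1.872 -0.003  1.284  1.207] w 0.243 f [ 0.7  0.6 -0.3]
axis at toolz 60 [261.9 215.3]
axis at toolz 115 [261.6 196.6]
axis at toolz 120 [261.6 195.3]
blue bbox [241 185] [281 227]
outer (241, 185, 41, 43) [260.5 206.6] [41.2 43. ] [506.8  46.8  86. ]
190 [135, 124, 96, 56, 43, 41, 41, 41, 44, 51, 54, 60, 61, 62, 63, 63, 63, 64, 64, 64, 63, 61, 61, 56, 49, 45, 43, 41, 42, 46, 63, 90]
192 [107, 64, 45, 40, 43, 51, 58, 61, 62, 63, 63, 64, 64, 64, 63, 64, 63, 63, 63, 62, 64, 64, 64, 63, 64, 63, 62, 59, 51, 44, 41, 42]
194 [46, 41, 45, 57, 61, 62, 63, 62, 63, 63, 61, 61, 61, 60, 60, 60, 60, 60, 60, 61, 61, 61, 62, 62, 61, 63, 62, 63, 63, 61, 55, 48]
196 [47, 54, 59, 62, 63, 61, 61, 61, 61, 60, 60, 61, 70, 73, 64, 65, 65, 65, 63, 67, 80, 79, 66, 60, 60, 60, 60, 61, 61, 61, 62, 61]
198 [99, 104, 103, 99, 72, 66, 65, 63, 72, 111, 156, 199, 196, 119, 88, 85, 85, 85, 85, 101, 167, 211, 203, 168, 110, 67, 59, 60, 59, 60, 62, 62]
200 [110, 82, 78, 80, 99, 99, 95, 100, 123, 152, 189, 213, 184, 103, 84, 85, 86, 86, 86, 95, 144, 21
[... 1372 characters left out ...]
107, 106, 103, 93, 79, 66, 82, 85, 86, 85, 86, 85, 85, 85, 83, 73, 56, 56, 59, 61, 60, 60, 60, 59, 59, 59]
222 [223, 191, 138, 108, 104, 105, 105, 106, 107, 107, 106, 99, 86, 85, 85, 85, 84, 85, 85, 85, 85, 77, 65, 61, 61, 60, 60, 60, 59, 58, 60, 76]
224 [234, 233, 232, 218, 167, 115, 103, 102, 103, 104, 105, 98, 86, 85, 86, 86, 85, 85, 85, 85, 85, 81, 64, 60, 59, 58, 57, 59, 64, 79, 112, 136]
226 [233, 232, 232, 232, 230, 219, 185, 144, 123, 114, 104, 99, 86, 84, 85, 85, 85, 85, 85, 85, 85, 82, 62, 61, 64, 75, 99, 127, 134, 142, 143, 144]
228 [233, 232, 234, 234, 235, 234, 234, 233, 232, 227, 216, 156, 94, 84, 85, 82, 83, 82, 85, 85, 85, 89, 107, 125, 132, 138, 140, 141, 141, 142, 142, 142]
```

```bash
python3 - <<'E'
from h import *
o=arm.get_obs();m=arm.camera_model("wrist");Rt=rot(o["ee_rot"]);I=cv2.imread("pics/w9.png")
t=np.linspace(0,2*np.pi,72)
def circ(c,r,z):
    q=np.array([proj(m,(c[0]+r*np.cos(a),c[1]+r*np.sin(a),z)) for a in t]);return q.min(0).round(1),q.max(0).round(1)
print(rot(m["attitude"])[:,2],m["eye"])
c=(506.8,46.8)
for z in(86,66):print(z,"r20",circ(c,20,z),"r12",circ(c,12,z))
for off in((0,0),(-4,-1.2)):
  for d in(60,64,90,92,95):print(off,d,np.round(proj(m,o["tcp_pos"]+Rt@[off[0],off[1],d]),1))
E
```

```text
[-0.26096925 -0.08687582 -0.96143   ] [583.51514499  71.97565201 340.60830249]
86 r20 (array([238.6, 185.8]), array([281.9, 227.2])) r12 (array([247.2, 194.4]), array([273.2, 219.2]))
66 r20 (array([239.9, 181. ]), array([280.4, 219.8])) r12 (array([248., 189.]), array([272.3, 212.3]))
(0, 0) 60 [261.9 215.3]
(0, 0) 64 [261.8 213.7]
(0, 0) 90 [261.7 204.2]
(0, 0) 92 [261.7 203.5]
(0, 0) 95 [261.7 202.6]
(-4, -1.2) 60 [260.4 219.9]
(-4, -1.2) 64 [260.4 218.2]
(-4, -1.2) 90 [260.4 208.4]
(-4, -1.2) 92 [260.4 207.7]
(-4, -1.2) 95 [260.4 206.7]
```

The rod is in the hole with lateral match (rod column 260.5, hole 260.6). Fore-aft the hole centre is at row 209 and the rod axis at about row 208, so I'll shift 1 mm back while lowering the last 28 mm.

>>> jog_arm(
  motion=[
    {"travel": [-0.001, 0, 0.009], "twist": 0},
    {"travel": [0, 0, 0.009], "twist": 0},
    {"travel": [0, 0, 0.005], "twist": 0},
    {"travel": [0, 0, 0.002], "twist": 0},
    {"travel": [0, 0, 0], "twist": 0},
    {"travel": [0, 0, 0], "twist": 0},
  ],
)

```text
clock: 36.6
tcp_pos: [509.9, 46.4, 153.2]
ee_rot: [0.988, 0.151, 0.005, 0.002]
ft_force: [-0.2, 0.3, -1.1]
width: 0.247
```

```bash
python3 - <<'E'
from h import *
o,m,I=look("w10")
Rt=rot(o["ee_rot"])
for d in(64,):print(np.round(proj(m,o["tcp_pos"]+Rt@[-4,-1.2,d]),1),(o["tcp_pos"]+Rt@[-4,-1.2,d]).round(1))
g=cv2.cvtColor(I,cv2.COLOR_BGR2GRAY)
for r in range(194,240,2):print(r,g[r,242:280].tolist())
E
```

```text
36.6 tcp [509.9  46.4 153.2] tz [ 0.01   -0.0031] q [-0.062  0.003  1.897 -0.003  1.231  1.206] w 0.247 f [-0.2  0.3 -1.1]
axis at toolz 60 [261.9 215.3]
axis at toolz 115 [261.6 196.7]
axis at toolz 120 [261.6 195.3]
blue bbox [238 192] [282 234]
outer (238, 192, 45, 43) [259.9 216. ] [45.1 47.9] [507.   46.8  86. ]
[260.4 218.2] [506.3  46.1  89.2]
194 [142, 133, 129, 137, 191, 192, 153, 138, 88, 74, 54, 44, 41, 41, 41, 41, 41, 40, 42, 42, 40, 42, 42, 41, 42, 48, 53, 67, 98, 131, 172, 191, 151, 129, 127, 133, 131, 121]
196 [136, 129, 123, 103, 94, 75, 48, 43, 41, 41, 40, 41, 41, 41, 42, 41, 42, 42, 43, 43, 44, 43, 41, 42, 41, 42, 42, 40, 40, 42, 53, 80, 102, 122, 126, 128, 126, 110]
198 [129, 121, 79, 47, 41, 41, 41, 41, 42, 45, 52, 56, 60, 61, 61, 62, 62, 63, 62, 64, 63, 63, 61, 60, 58, 56, 49, 43, 43, 41, 41, 42, 45, 60, 88, 116, 106, 101]
200 [93, 56, 42, 41, 42, 46, 52, 58, 60, 62, 63, 63, 63, 63, 63, 64, 64, 64, 64, 62, 63, 62, 63, 63, 63, 62, 64, 62, 62, 59, 54, 45, 41, 40, 43, 51, 79, 100]
202 [43, 40, 43, 50, 57, 62, 63, 62, 63, 63, 62, 62, 61, 62, 60, 61, 60, 61, 59, 59, 5
[... 2343 characters left out ...]
62, 61, 61, 60, 59, 60, 58, 58, 58, 58, 64, 91]
232 [39, 80, 99, 102, 104, 104, 105, 104, 94, 81, 76, 74, 75, 75, 75, 75, 75, 76, 76, 76, 76, 75, 75, 75, 76, 76, 75, 75, 73, 67, 61, 59, 58, 59, 64, 84, 94, 41]
234 [53, 133, 197, 145, 110, 100, 92, 82, 76, 74, 75, 75, 75, 75, 75, 75, 76, 75, 76, 76, 76, 76, 76, 76, 75, 75, 76, 75, 75, 75, 74, 72, 67, 90, 128, 133, 91, 34]
236 [57, 148, 226, 223, 157, 90, 75, 75, 75, 75, 76, 75, 75, 75, 76, 75, 76, 76, 76, 76, 76, 77, 76, 76, 75, 76, 76, 76, 75, 77, 75, 77, 91, 135, 142, 136, 84, 32]
238 [56, 145, 221, 190, 99, 75, 75, 75, 75, 75, 75, 75, 75, 75, 76, 76, 76, 76, 76, 76, 75, 76, 76, 76, 76, 76, 76, 75, 76, 76, 76, 76, 79, 103, 137, 134, 84, 32]
```

>>> jog_arm(
  motion=[
    {"travel": [0, 0, 0.003], "twist": 0},
    {"travel": [0, 0, 0], "twist": 0},
    {"travel": [0, 0, 0], "twist": 0},
  ],
)

```text
clock: 37.02
tcp_pos: [510.2, 46.4, 150.5]
ee_rot: [0.988, 0.151, 0.005, 0.002]
ft_force: [-0.5, -0.2, -0.6]
width: 0.246
```

```bash
python3 - <<'E'
from h import *
o,m,I=look("w11");Rt=rot(o["ee_rot"])
p=o["tcp_pos"]+Rt@[-4,-1.2,64];print("band",p.round(1),np.round(proj(m,p),1))
ms=arm.camera_model("scene");S=arm.read_camera("scene");T=arm.read_camera("top");mt=arm.camera_model("top")
u,v=map(int,proj(ms,(505,46,90)));a,b=map(int,proj(mt,(505,46,60)))
c1=cv2.resize(I[170:260,200:320],(533,400),interpolation=cv2.INTER_CUBIC)
c2=cv2.resize(S[v-25:v+25,u-16:u+17],(264,400),interpolation=cv2.INTER_CUBIC)
cv2.imwrite("pics/fin.png",np.hstack([c1,c2]))
E
```

```text
37.025 tcp [510.2  46.4 150.5] tz [ 0.0109 -0.0031] q [-0.062  0.006  1.9   -0.003  1.225  1.206] w 0.246 f [-0.5 -0.2 -0.6]
axis at toolz 60 [261.9 215.3]
axis at toolz 115 [261.6 196.6]
axis at toolz 120 [261.6 195.3]
blue bbox [238 194] [282 235]
outer (238, 194, 45, 42) [259.7 217.6] [45.5 48.5] [507.   46.8  86. ]
band [506.7  46.1  86.4] [260.4 218.2]
```

View pics/fin.png

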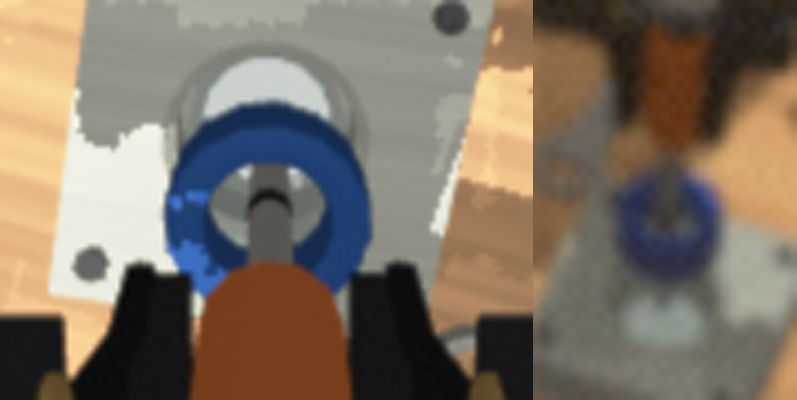

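The rod is centred in the hole (rod column 260.8, hole 260.2), with the band's centre (row 218) at the hole centre (row ~219), so level with the collar's top. The vial is deep in the socket. Handing in.

```bash
python3 -c "
from h import *
print(arm.finish_job());st()"
```

```text
the job is handed in; nothing more can be done
None
the job is handed in; nothing more can be done
```

I set the blue-collar vial down in the dock socket and let go of it. I then lifted the probe out of the blue stand and lowered its rod through the collar hole. I handed in at about 37 s, still holding the probe there; the system gives no verdict.

**Vial:** It stopped on contact with the tool 6 mm above its height when I gripped the vial on the table, which matches the socket floor. In the last camera view it stood deep in the socket.

**Probe position:** In the last wrist image the rod was within about 1 mm of the hole's centre. The band's middle worked out at 86.4 mm above the table; the collar's top is at 86 mm.

**Contact:** I saw no contact forces above the roughly 1 N sensor noise while lowering the probe.

**Where checks disagreed or fell short:**
- **Camera mismatch:** The top camera's positions were about 5 mm off the wrist camera's. I centred the rod from the wrist images alone.
- **Tool tilt:** The tool drifted off vertical during moves and I corrected it several times. It ended about 0.6° off vertical, roughly 0.4° more than when I gripped the probe.
- **Collar size:** The collar looked about 5% small in the wrist images, by the same amount before and after docking. I put that down to how its edge was picked out, not to its height.
- **Other objects:** I did not check separately that everything else stayed put, but I saw nothing to suggest contact.

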